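# Load the instrument units onto the transit board and hook them down

## Robot

A 7-joint arm with a two-finger parallel gripper is mounted at the origin on the work surface. World frame = base frame: x ahead of the robot, y to its left, z up, the work surface at z = 0. Lengths are in m, angles in rad, forces in N, time in s.
With the tool pointing down it reaches from about 0.425 to 0.875 m from the base axis. Payload 8.4 kg.
Tool frame: the origin (TCP) lies on the mounting face of the last link; the fingertips stand 173 mm ahead of it and the grasp point (between the pads) lies 155 mm ahead of it; z points along the fingers, y is the direction in which the jaws open and shut (so a half turn about z gives the same grasp; the last joint's range is limited). The gripper opens to 85 mm and grips with 20 to 120 N. Pads are 22 mm wide; open, the fingers measure 114 mm over their backs; the gripper's body (76 mm by 85 mm) begins 54 mm behind the grasp point. The pads swing forward as they close: fully open they stand 13 mm farther back than shut.
Start: joints at [1.102, 0.333, 0.04, 1.465, -0.013, 1.343, -0.059], TCP at [0.235, -0.606, 0.405] pointing down, gripper open.
Joint ranges: [-2.58, 2.58], [-0.38, 2.09], [-1.3, 1.39], [0.25, 2.4], [-1.5, 4.64], [0.08, 2.09], [-2.65, 2.65]. Speed limits (rad/s): [2.22, 2.22, 2.79, 2.79, 3.14, 3.14, 3.14].

## Interface

Orientations are given as [roll, pitch, yaw] about the fixed x, y, z axes, in that order (R = Rz(yaw) Ry(pitch) Rx(roll)).
In Python, from bench import env gives the robot as it stands.
- The arm moves only by the tool arm_command, never from a script. Its argument "plan" is a list of rows, each an object with "offset": the shift along the tool's x, y, z in m, a list of three; "turn": the turn about the tool's z in rad. In form: [{"offset": [dx, dy, dz], "turn": turn}, ...]. A call has 1 to 10 rows; each row is the pose to reach, as a shift and turn from the pose measured when the call began, along the tool's axes at that moment; what a row does not reach only later rows make up. A row lasts 1/8 s, in which the tool goes at most 62.5 mm and 10.7 degrees, less where a joint would pass 70% of its speed; a pose out of reach is approached as far as the arm can. A call with a gripper value outside its range is refused whole. "claw" is the opening, from 0 (shut) to 1 (fully open), set as the call begins (left out, the last holds). The fingers move at their own pace and stop on an object; the grip force is fixed at half the most. Time passes only in rows, so rows that repeat a pose let the fingers close. It gives the time, the measured TCP pose, the force and the opening at its end, in the units of the state.
- env.read_state(): the state, without advancing time (a new reading comes with each control period).
- env.camera(name): name is "side" or "top"; returns (picture, depth): 420x560x3 uint8, red, green, blue; 420x560 float32, m along the optical axis (not along the pixel's ray), 0 where there is no reading.
- env.camera_model(name): a dict with "fx", "fy", "cx", "cy" (pixels), "cam_to_world" (4x4, takes a point from camera to world coordinates). Camera axes: x right, y down, z forward; pixel columns grow to the right and rows downward; lengths in m; the calibration is good to about 2 mm. A picture is of the moment at which its call begins. camera_model takes no time and is no camera call.
- env.hand_in(): hands the job in, once; it reports no verdict.
Trained networks look in the newest picture that a camera, given by its name, has taken for a name from the list of things; names that differ only in an ending like _2 or _b are one class to them, and where a whole thing is asked for, a point or a joint stands for the part that bears it (a point fixed in the world has none). Each returns a list of dicts, best first, with "p" (0 to 1); they miss things now and then, are a little off and sometimes report something else, mostly with a low value. They report only what shows in the picture. A call takes as long as a camera call. They do not tell look-alikes from the thing itself.
- env.silhouettes(camera, label): "mask" (420x560 bool, what is visible of it) and "uv" ([column, row] in pixels, amid what is visible of it).
The state is a dict: "time": time; "q": joint angles; "qvel": joint speeds; "effort": joint torques, N m; "ee_pos": TCP position; "eef_rot": TCP orientation; "force": force on the tool from outside, world axes, zero at the start; "moment": the same for the moment, N m; "opening": finger opening in m.
Only numpy, scipy, OpenCV 4.12 (cv2) and the standard library are available. Lean on these libraries where they do the work, as an engineer would, in place of code of your own. Each camera call takes 0.05 s, during which the arm holds its last target.

## Task

Load every instrument unit on the bench onto the transit board: swing up the safety hook of a free bay and slide the unit in, rear end first (front panel facing out of the bay's open mouth), fully home against its end stop. Then swing that hook down onto the cross pin on top of the unit and push until the pin is seated in the hook and the sprung latch has snapped shut behind it. Leave the spray can, tape roll and offcut where they are.

Things in the scene. Friction and masses are not known exactly. Their poses are not given: they have to be found in the camera images.
- board: Transit board fixed to the bench: 12 mm thick wood, 320 (x -172 to +148) by 335 mm, three parallel bays 104 mm apart in y. Origin on the bench under it; x runs along the bays from their open mouths (-x, roughly toward the robot) to the end stops. The first 125 mm of the board are bare, to set a unit down. A unit enters a bay only along +x, rear end first.
- bay0_home (a point): Left bay (board y +104 mm): point on the board's top face (12 mm above the bench) where a unit's origin lies when fully home on the rubber end stop; axes as the board's. Guide rails at x -15 to +65 mm from here plus 20 mm tapered lead-ins, 84 mm apart, with lips overhanging 7 mm inward, leaving slots 10 mm high for the base plate's edges; lip top 14 mm above the board.
- bay1_home (a point): The same for the middle bay (board y 0). In every bay the hook's pivot lies 120 mm behind the home point (board +x) and 80 mm above it, its axis along the board's y.
- bay2_home (a point): The same for the right bay (board y -104 mm).
- hook0 (a joint): Angle (rad) of bay 0's steel safety hook about its pivot: 0 is down, its arm level toward the mouth (-x), mouth downward; it grows as the hook swings up and back; -0.1 to 1.4; starts down at 0 to 0.35, in the way of a unit's lug; above 0.9 it is clear. Stiff pivot (0.17 N m): it stays where it is left. 14 mm thick in y.
- latch0 (a joint): Angle (rad) of the sprung brass latch barring the mouth of hook 0: 0 shut (its rest), up to 1.4 as the pin pushed into the mouth folds it inward; it springs shut again behind the pin. Pushing the hook over a pin takes about 5 to 10 N; the latch snaps shut only in the last 4 mm or so of the pin's way to its seat.
- hook0_seat (a point): On hook 0: where the centre of a fully seated pin lies, 80 mm in front of the pivot and 12 mm above it when the hook is down; turns with it. Throat 22 mm wide; the latch is 26 mm, the nose tip 40 mm below. Take or push the hook by the black rubber disc at its thumb lever's end (22 mm diameter, 14 mm thick in y), centre 120 mm in front of and 36 mm above the pivot when down.
- hook1 (a joint): Angle (rad) of bay 1's steel safety hook about its pivot: 0 is down, its arm level toward the mouth (-x), mouth downward; it grows as the hook swings up and back; -0.1 to 1.4; starts down at 0 to 0.35, in the way of a unit's lug; above 0.9 it is clear. Stiff pivot (0.17 N m): it stays where it is left. 14 mm thick in y.
- latch1 (a joint): Angle (rad) of the sprung brass latch barring the mouth of hook 1: 0 shut (its rest), up to 1.4 as the pin pushed into the mouth folds it inward; it springs shut again behind the pin. Pushing the hook over a pin takes about 5 to 10 N; the latch snaps shut only in the last 4 mm or so of the pin's way to its seat.
- hook1_seat (a point): On hook 1: where the centre of a fully seated pin lies, 80 mm in front of the pivot and 12 mm above it when the hook is down; turns with it. Throat 22 mm wide; the latch is 26 mm, the nose tip 40 mm below. Take or push the hook by the black rubber disc at its thumb lever's end (22 mm diameter, 14 mm thick in y), centre 120 mm in front of and 36 mm above the pivot when down.
- hook2 (a joint): Angle (rad) of bay 2's steel safety hook about its pivot: 0 is down, its arm level toward the mouth (-x), mouth downward; it grows as the hook swings up and back; -0.1 to 1.4; starts down at 0 to 0.35, in the way of a unit's lug; above 0.9 it is clear. Stiff pivot (0.17 N m): it stays where it is left. 14 mm thick in y.
- latch2 (a joint): Angle (rad) of the sprung brass latch barring the mouth of hook 2: 0 shut (its rest), up to 1.4 as the pin pushed into the mouth folds it inward; it springs shut again behind the pin. Pushing the hook over a pin takes about 5 to 10 N; the latch snaps shut only in the last 4 mm or so of the pin's way to its seat.
- hook2_seat (a point): On hook 2: where the centre of a fully seated pin lies, 80 mm in front of the pivot and 12 mm above it when the hook is down; turns with it. Throat 22 mm wide; the latch is 26 mm, the nose tip 40 mm below. Take or push the hook by the black rubber disc at its thumb lever's end (22 mm diameter, 14 mm thick in y), centre 120 mm in front of and 36 mm above the pivot when down.
- unit_a: Instrument unit, one large round white dial on its front, 0.5-0.72 kg; absent: None. Origin: centre of underside; x from front (-65 mm) to rear (+65). Base plate 130x80x6 mm; case 64 wide, top 52 mm up; front panel 92 wide, 66 high: too wide for the rails. On top: black bar handle along x, 60 long, 14 wide, 14 high, centre at x -26, z 85 mm; lug (x 27 to 53, y +-25, 104 high) with cross pin.
- unit_a_pin (a point): Centre of unit a's steel cross pin: 12 mm diameter, along the unit's y, 40 mm clear between the lug's cheeks; at the unit's x +40 mm (toward the rear), 92 mm above its underside.
- unit_b: Instrument unit, a greenish screen on its front, 0.5-0.72 kg; absent: None. Origin: centre of underside; x from front (-65 mm) to rear (+65). Base plate 130x80x6 mm; case 64 wide, top 52 mm up; front panel 92 wide, 66 high: too wide for the rails. On top: black bar handle along x, 60 long, 14 wide, 14 high, centre at x -26, z 85 mm; lug (x 27 to 53, y +-25, 104 high) with cross pin.
- unit_b_pin (a point): Centre of unit b's steel cross pin: 12 mm diameter, along the unit's y, 40 mm clear between the lug's cheeks; at the unit's x +40 mm (toward the rear), 92 mm above its underside.
- unit_c: Instrument unit, two white meters on its front, 0.5-0.72 kg; absent: None. Origin: centre of underside; x from front (-65 mm) to rear (+65). Base plate 130x80x6 mm; case 64 wide, top 52 mm up; front panel 92 wide, 66 high: too wide for the rails. On top: black bar handle along x, 60 long, 14 wide, 14 high, centre at x -26, z 85 mm; lug (x 27 to 53, y +-25, 104 high) with cross pin.
- unit_c_pin (a point): Centre of unit c's steel cross pin: 12 mm diameter, along the unit's y, 40 mm clear between the lug's cheeks; at the unit's x +40 mm (toward the rear), 92 mm above its underside.
- spray_can: Bystander: aerosol can 60 mm diameter, 170 mm tall, standing; origin at the centre of its foot.
- tape_roll: Bystander: roll of masking tape lying flat, 96 mm diameter, 36 mm high; origin at the centre of its underside.
- offcut: Bystander: wooden offcut 110 x 60 x 36 mm; origin at the centre of its underside.
There are look-alikes about, which are no part of the job. What is shaped like the unit_c but blue is not meant.

How it is judged:
At the end, for the whole second after the job is handed in: Each present unit is in its own bay, within 8 mm of its home point (at most 6 mm short of it), that bay's hook down with the pin centre within 10 mm of the hook's seat and the latch shut (under 0.12 rad); all at rest (((x of unit_a in the frame of bay0_home above -0.006 m and distance between unit_a and bay0_home below 0.008 m and distance between unit_a_pin and hook0_seat below 0.01 m and value of joint latch0 below 0.12 rad) or (x of unit_a in the frame of bay1_home above -0.006 m and distance between unit_a and bay1_home below 0.008 m and distance between unit_a_pin and hook1_seat below 0.01 m and value of joint latch1 below 0.12 rad) or (x of unit_a in the frame of bay2_home above -0.006 m and distance between unit_a and bay2_home below 0.008 m and distance between unit_a_pin and hook2_seat below 0.01 m and value of joint latch2 below 0.12 rad)) and ((x of unit_b in the frame of bay0_home above -0.006 m and distance between unit_b and bay0_home below 0.008 m and distance between unit_b_pin and hook0_seat below 0.01 m and value of joint latch0 below 0.12 rad) or (x of unit_b in the frame of bay1_home above -0.006 m and distance between unit_b and bay1_home below 0.008 m and distance between unit_b_pin and hook1_seat below 0.01 m and value of joint latch1 below 0.12 rad) or (x of unit_b in the frame of bay2_home above -0.006 m and distance between unit_b and bay2_home below 0.008 m and distance between unit_b_pin and hook2_seat below 0.01 m and value of joint latch2 below 0.12 rad)) and ((x of unit_c in the frame of bay0_home above -0.006 m and distance between unit_c and bay0_home below 0.008 m and distance between unit_c_pin and hook0_seat below 0.01 m and value of joint latch0 below 0.12 rad) or (x of unit_c in the frame of bay1_home above -0.006 m and distance between unit_c and bay1_home below 0.008 m and distance between unit_c_pin and hook1_seat below 0.01 m and value of joint latch1 below 0.12 rad) or (x of unit_c in the frame of bay2_home above -0.006 m and distance between unit_c and bay2_home below 0.008 m and distance between unit_c_pin and hook2_seat below 0.01 m and value of joint latch2 below 0.12 rad)) and linear speed of each of unit_a, unit_b, unit_c below 0.02 m/s); the robot touches nothing.
It fails at once if the spray can is pushed more than 50 mm from its place (distance of spray_can from where it was at the start of the episode above 0.05 m).
It fails at once if the tape roll is pushed more than 50 mm from its place (distance of tape_roll from where it was at the start of the episode above 0.05 m).
It fails at once if the offcut is pushed more than 50 mm from its place (distance of offcut from where it was at the start of the episode above 0.05 m).
Of unit_a, unit_b, unit_c only 2 to 3 are there at a start; the rules pass over those that are not, and their reading is None.
At some moment in a run one of unit_a, unit_b, unit_c may be knocked a few centimetres aside while the robot is not near it.
Once in a run the grip may slacken for a moment while it holds something.
It also fails if it takes over 210 s, if anything falls off the work surface, if the arm or the gripper's body presses on something with over 40 N, if the wrist force passes 120 N, or if a joint passes its speed limit or range.

## Working session

There is one attempt and no reset: what is moved stays moved. The work goes in short steps, Python scripts to look and compute and a tool call to move; the robot and the scene stay as the last step left them, time stands still between calls to the robot, and variables do not carry over. Pictures are saved under pics/ and viewed, and the job is handed in when it is done.

Besides the shell and the picture viewer there is one more tool, called after "Request:" as name(argument=value, ...), one argument or row to a line, values as JSON. arm_command: Moves the arm, as the interface text tells. Its arguments: {"type":"object","properties":{"plan":{"type":"array"},"claw":{"type":"number"}},"required":["plan"]}

```bash
ls; mkdir -p pics
python3 - <<'E'
from bench import env
import cv2,numpy as np
print(env.read_state())
for n in ("side","top"):
    im,d=env.camera(n); cv2.imwrite(f"pics/{n}0.png",im[:,:,::-1]); np.save(f"{n}_d.npy",d)
    print(n,env.camera_model(n))
E
```

```text
pics
{'time': 0.0, 'q': array([ 1.1018069 ,  0.3339055 ,  0.03987145,  1.46624139, -0.01344535,
        1.34331448, -0.05847636]), 'qvel': array([ 0.00156079, -0.00078529,  0.00055249,  0.00113691,  0.00151338,
        0.00053775,  0.00054602]), 'effort': array([-5.13801278e-04, -6.58570719e+01,  1.36517275e+00, -4.05563879e+01,
        1.69557799e-02,  1.27518110e-02, -3.11168947e-05]), 'ee_pos': array([ 0.23486124, -0.60590296,  0.40383911]), 'eef_rot': array([-3.13999093e+00,  6.38464574e-05,  3.69788236e-01]), 'force': array([ 0.18306903,  0.37208023, -0.20852635]), 'moment': array([ 0.01218533, -0.00370101,  0.01391476]), 'opening': 0.08534851280895844}
side {'fx': 477.08708636393675, 'fy': 477.08708636393675, 'cx': 286.59173420019846, 'cy': 210.10945359065437, 'cam_to_world': array([[ 0.98935128, -0.08650816,  0.11704861,  0.35265664],
       [-0.14542594, -0.55470012,  0.81924299, -1.37984682],
       [-0.00594432, -0.82754101, -0.5613738 ,  1.06548644],
       [ 0.        ,  0.        ,  0.        ,  1.        ]])}
top {'fx': 444.52451595609466, 'fy': 444.52451595609466, 'cx': 286.85822111865457, 'cy': 210.0001869677562, 'cam_to_world': array([[-0.01691393, -0.99593851,  0.08843303,  0.39853986],
       [-0.99980167,  0.01591669, -0.01196975,  0.02485451],
       [ 0.01051357, -0.08861794, -0.9960102 ,  1.54081967],
       [ 0.        ,  0.        ,  0.        ,  1.        ]])}
```

View pics/side0.png

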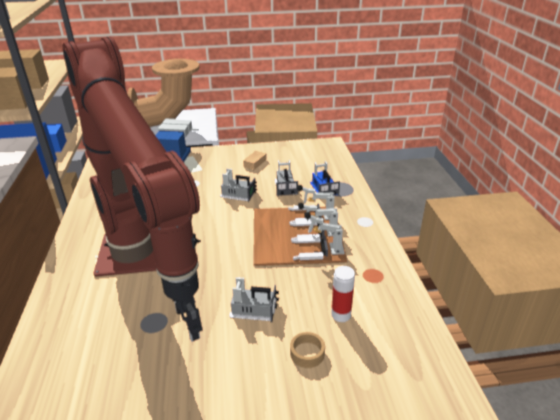

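View pics/top0.png

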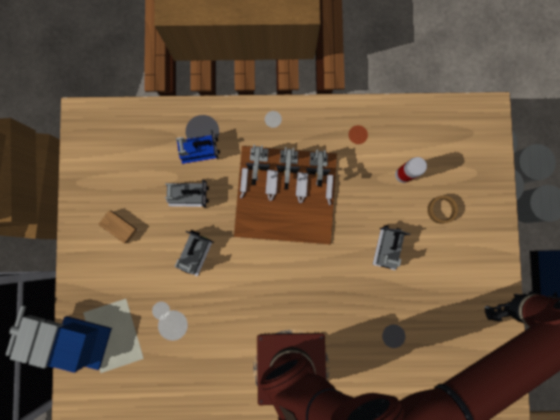

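The side view shows three grey units at (238,185), (287,180) and (253,300), and a blue look-alike at (323,180). In the top view these are (194,252), (187,193), (389,248), with the blue one at (197,148). The board is at top (287,195), the can at (412,168), the tape at (443,208) and the offcut at (117,226).

```bash
cat > h.py <<'E'
from bench import env
import cv2,numpy as np
def world(cam,d,us,vs,m=None):
    m=m or env.camera_model(cam); z=d[vs,us]
    p=np.stack([(us-m['cx'])/m['fx']*z,(vs-m['cy'])/m['fy']*z,z,np.ones_like(z)],-1)
    return (p@np.array(m['cam_to_world']).T)[...,:3]
def cloud(cam,d):
    v,u=np.mgrid[0:420,0:560]; return world(cam,d,u,v)
def proj(cam,P):
    m=env.camera_model(cam); T=np.linalg.inv(m['cam_to_world']); P=np.atleast_2d(P)
    c=P@T[:3,:3].T+T[:3,3]; return np.stack([c[:,0]/c[:,2]*m['fx']+m['cx'],c[:,1]/c[:,2]*m['fy']+m['cy']],-1)
def crop(im,x0,y0,x1,y1,s,f): cv2.imwrite(f,cv2.resize(im[y0:y1,x0:x1,::-1],None,fx=s,fy=s,interpolation=cv2.INTER_CUBIC))
E
python3 - <<'E'
from h import *
im,d=env.camera("top"); ims,ds=env.camera("side")
crop(im,150,90,460,290,2.5,"pics/top_c.png"); crop(ims,200,140,370,340,3,"pics/side_c.png")
C=cloud("top",d);Cs=cloud("side",ds)
for cam,CC in (("top",C),("side",Cs)):
  for l in ["unit_a","board","hook0","spray_can","tape_roll","offcut"]:
    for r in env.silhouettes(cam,l):
        m=r['mask']; P=CC[m]; P=P[np.isfinite(P).all(1)]
        print(cam,l,round(r['p'],2),np.round(r['uv']),m.sum(),"med",np.round(np.median(P,0),3),"zmax",np.round(np.percentile(P[:,2],[2,98]),3))
E
```

```text
top unit_a 0.97 [195. 254.] 986 med [0.392 0.32  0.053] zmax [0.001 0.105]
top unit_a 0.85 [194. 145.] 920 med [0.743 0.308 0.053] zmax [0.002 0.103]
top unit_a 0.82 [387. 246.] 1034 med [ 0.398 -0.329  0.052] zmax [0.001 0.102]
top unit_a 0.65 [187. 195.] 871 med [0.586 0.34  0.053] zmax [0.004 0.101]
top unit_a 0.55 [447. 207.] 379 med [ 0.53  -0.535  0.033] zmax [-0.001  0.042]
top board 0.71 [284. 199.] 9007 med [0.584 0.014 0.014] zmax [0.004 0.137]
top board 0.67 [119. 223.] 689 med [0.484 0.579 0.036] zmax [0.002 0.043]
top hook0 0.58 [255. 166.] 217 med [0.667 0.108 0.114] zmax [0.009 0.154]
top hook0 0.56 [288. 170.] 208 med [0.651 0.005 0.11 ] zmax [0.01  0.142]
top hook0 0.44 [317. 172.] 170 med [ 0.643 -0.097  0.135] zmax [0.013 0.171]
top spray_can 0.79 [413. 172.] 517 med [ 0.645 -0.388  0.159] zmax [0.016 0.176]
top tape_roll 0.77 [451. 206.] 448 med [ 0.524 -0.524  0.032] zmax [-0.004  0.042]
top offcut 0.9 [119. 228.] 668 med [0.484 0.58  0.036] zmax [0.006 0.043]
top offcut 0.31 [288. 195.] 8783 med [0.585 0.013 0.014] zmax [0.006 0.138]
side unit_a 0.91 [235. 189.]
[... 296 characters left out ...]
 0.57 [283. 183.] 535 med [0.588 0.29  0.049] zmax [-0.003  0.097]
side board 0.58 [299. 235.] 5501 med [ 0.597 -0.036  0.013] zmax [0.002 0.143]
side hook0 0.65 [318. 223.] 310 med [ 0.642 -0.106  0.116] zmax [0.032 0.168]
side hook0 0.55 [299. 230.] 5495 med [ 0.596 -0.038  0.013] zmax [0.002 0.143]
side hook0 0.54 [313. 194.] 268 med [0.664 0.103 0.105] zmax [-0.004  0.148]
side hook0 0.48 [317. 208.] 264 med [ 0.656 -0.001  0.107] zmax [0.009 0.141]
side spray_can 0.71 [342. 293.] 1115 med [ 0.647 -0.427  0.108] zmax [0.001 0.171]
side tape_roll 0.69 [306. 359.] 805 med [ 0.526 -0.545  0.026] zmax [-0.002  0.038]
side offcut 0.75 [254. 158.] 289 med [0.481 0.56  0.031] zmax [0.001 0.04 ]
```

View pics/top_c.png

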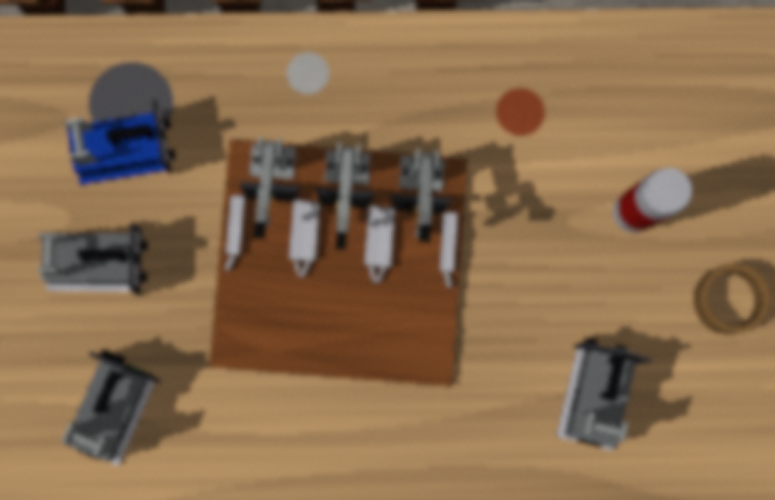

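View pics/side_c.png

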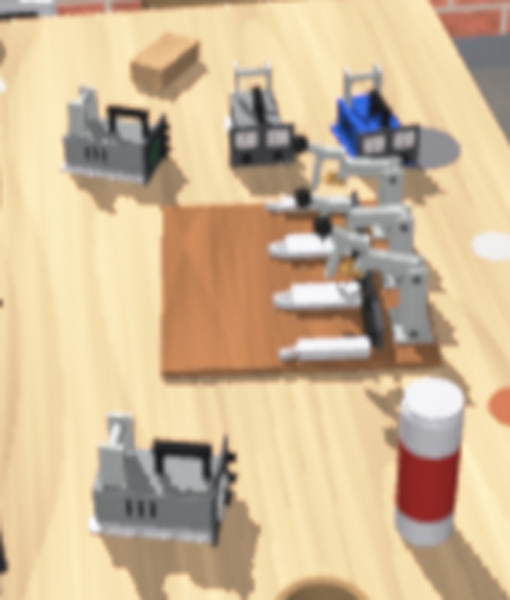

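Nothing here is ambiguous: the grey units are the three targets (top pixels (389,248), (194,252), (187,193)), and the blue two-meter one at (197,148) is excluded. Next I'll measure the poses by fitting models to the depth clouds.

```bash
cat > fit.py <<'E'
from h import *
from scipy.optimize import least_squares
# unit boxes: (center, half)
UB=[((0,0,3),(65,40,3)),((-2,0,29),(58,32,23)),((-63,0,33),(3,46,33)),((-26,0,85),(30,7,7)),((40,-22.5,78),(13,2.5,26)),((40,22.5,78),(13,2.5,26)),((40,0,58),(13,25,6)),((40,0,92),(6,20,6))]
UB=[(np.array(c)/1e3,np.array(h)/1e3) for c,h in UB]
def sdf(P,B):
    ds=[]
    for c,h in B:
        q=np.abs(P-c)-h
        ds.append(np.linalg.norm(np.maximum(q,0),axis=1)+np.minimum(q.max(1),0))
    return np.min(ds,0)
def fitunit(P,x0,z0=0.0):
    def f(p):
        c,s=np.cos(p[2]),np.sin(p[2]); d=P-np.array([p[0],p[1],z0])
        L=np.stack([c*d[:,0]+s*d[:,1],-s*d[:,0]+c*d[:,1],d[:,2]],1)
        return sdf(L,UB)
    r=least_squares(f,x0,loss='soft_l1',f_scale=0.003,x_scale=[.01,.01,.1],diff_step=1e-4)
    return r.x,r.cost/len(P)*1e6
def getclouds():
    out={}
    for cam in ("top","side"):
        im,d=env.camera(cam); out[cam]=(im,d,cloud(cam,d))
    return out
def unitfit(out,xy,rad=0.11,z0=0.0,cams=("top","side"),yaws=None):
    P=[]
    for cam in cams:
        C=out[cam][2]; ok=(out[cam][1]>0)&(np.hypot(C[...,0]-xy[0],C[...,1]-xy[1])<rad)&(C[...,2]>z0+0.012)&(C[...,2]<z0+0.115)
        P.append(C[ok])
    best=None
    Q=np.concatenate(P); m=np.median(Q,0)[:2]
    for y in (yaws if yaws is not None else np.arange(0,6.28,np.pi/6)):
        r=fitunit(Q,[m[0],m[1],y],z0)
        if best is None or r[1]<best[1]: best=r
    return best,len(Q)
E
cat > m1.py <<'E'
from fit import *
o=getclouds()
for xy in [(0.39,-.34),(0.39,.315),(.587,.32)]:
    for cams in (("top",),("side",),("top","side")):
        (p,c),n=unitfit(o,xy,cams=cams); print(cams,np.round(p,4),"cost",round(c,2),n)
E
python3 m1.py
python3 - <<'E'
from h import *
m=env.camera_model("top"); im,d=env.camera("top")
# orthophoto at z=.012, x up, y left, 1 px/mm over x .35..0.85, y +.25..-.25
X,Y=np.meshgrid(np.arange(0.80,0.36,-.001),np.arange(.24,-.24,-.001),indexing='ij')
for nm,z in (("b",.012),):
    uv=proj("top",np.stack([X.ravel(),Y.ravel(),np.full(X.size,z)],1)).reshape(X.shape+(2,)).astype(np.float32)
    o=cv2.remap(im,uv[...,0],uv[...,1],cv2.INTER_CUBIC)
    for k in range(0,440,50): cv2.line(o,(0,k),(8,k),(255,0,0),1)
    for k in range(0,480,40): cv2.line(o,(k,0),(k,8),(255,0,0),1)
    cv2.imwrite("pics/ortho_b.png",o[:,:,::-1])
E
```

```text
('top',) [ 0.3928 -0.3382  2.8743] cost 2.9 906
('side',) [ 0.3956 -0.342   2.8782] cost 2.43 1311
('top', 'side') [ 0.3941 -0.3408  2.8756] cost 2.89 2217
('top',) [0.3881 0.3292 2.7214] cost 3.14 885
('side',) [0.3897 0.3243 2.7199] cost 3.86 696
('top', 'side') [0.3885 0.326  2.7299] cost 3.77 1581
('top',) [0.5934 0.3526 1.5448] cost 2.83 856
('side',) [0.5929 0.3471 1.5264] cost 3.26 494
('top', 'side') [0.5934 0.3481 1.5374] cost 3.2 1350
```

View pics/ortho_b.png

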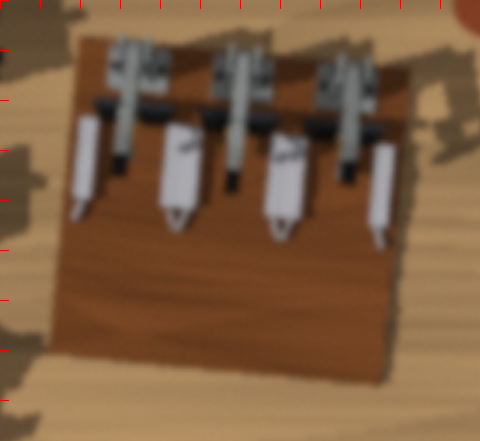

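```bash
cat > board.py <<'E'
from fit import *
def edgefit(cam,im,p0,edges,iters=8):
    # lines in board frame (m): sample points on top-face edges, search along outward normal for max colour gradient
    g=cv2.GaussianBlur(im,(0,0),0.8).astype(np.float32)
    p=np.array(p0,float)
    for it in range(iters):
        c,s=np.cos(p[2]),np.sin(p[2]); R=np.array([[c,-s],[s,c]])
        A=[];b=[]
        rng=0.012 if it<4 else 0.007
        t=np.arange(-rng,rng+1e-9,0.0005)
        for (a0,a1,n) in edges:
            n=np.array(n,float); n3=R@n
            for k in np.linspace(0,1,40):
                q=np.array(a0)*(1-k)+np.array(a1)*k
                w=R@q+p[:2]
                P=np.c_[w[None]+t[:,None]*n3[None],np.full(len(t),0.012)]
                uv=proj(cam,P).astype(np.float32)
                v=cv2.remap(g,uv[:,0][None],uv[:,1][None],cv2.INTER_LINEAR)[0]
                gr=np.linalg.norm(np.gradient(v,axis=0),axis=1)
                gr=cv2.GaussianBlur(gr[None],(0,0),3)[0] if False else gr
                i=gr.argmax()
                if gr[i]<1.0: continue
                w_=gr**4; e=(w_*t).sum()/w_.sum()
                A.append([n3[0],n3[1],n3@np.array([-(w-p[:2])[1],(w-p[:2])[0]])]); b.append(e)
        A=np.array(A);b=np.array(b)
        r=least_squares(lambda x:A@x-b,np.zeros(3),loss='soft_l1',f_scale=0.001)
        p+=r.x
    return p,np.median(np.abs(A@r.x-b)),len(b)
E
python3 - <<'E'
from board import *
x0,x1,y=-.172,.148,.1675
L=((x0+.02,y),(x1-.1,y),(0,1));Rr=((x0+.02,-y),(x1-.1,-y),(0,-1));F=((x0,y-.02),(x0,-y+.02),(-1,0))
p0=[.59,.013,-.098]
im,_=env.camera("top"); ims,_=env.camera("side")
print(edgefit("top",im,p0,[L,Rr,F]))
for E in ([L],[Rr],[F]): print(edgefit("top",im,p0,E+[])[0])
p,_,_=edgefit("top",im,p0,[L,Rr,F])
print(edgefit("side",ims,p,[L,F]),edgefit("side",ims,p,[L,Rr,F]))
E
```

```text
(array([ 6.00235102e-01, -3.95617374e-04, -1.01116772e-01]), np.float64(0.001089936790121903), 120)Traceback (most recent call last):
  File "<stdin>", line 7, in <module>
  File "board.py", line 26, in edgefit
    r=least_squares(lambda x:A@x-b,np.zeros(3),loss='soft_l1',f_scale=0.001)
    return func(*args, **kwargs)
    vector_fun = VectorFunction(
        fun_wrapped,
    ...<6 lines>...
        workers=workers
    )
    self._update_fun()
    ~~~~~~~~~~~~~~~~^^
    self.f = self.fun_wrapped(xp_copy(self.x))
             ~~~~~~~~~~~~~~~~^^^^^^^^^^^^^^^^^
    return np.atleast_1d(self.fun(x))
                         ~~~~~~~~^^^
    return self.f(x, *self.args, **self.kwargs)
           ~~~~~~^^^^^^^^^^^^^^^^^^^^^^^^^^^^^^
  File "board.py", line 26, in <lambda>
    r=least_squares(lambda x:A@x-b,np.zeros(3),loss='soft_l1',f_scale=0.001)
                             ~^~
ValueError: matmul: Input operand 1 has a mismatch in its core dimension 0, with gufunc signature (n?,k),(k,m?)->(n?,m?) (size 3 is different from 0)
```

Run:
```python
from board import *
def br(im):
    f=im.astype(np.float32)+1; r=(f[...,1]/f[...,0]); return r
im,_=env.camera("top"); ims,_=env.camera("side")
for n,i in (("top",im),("side",ims)):
    b=br(i); cv2.imwrite(f"pics/br_{n}.png",np.clip((b-.2)*300,0,255).astype(np.uint8)[90:290,180:380].repeat(3,0).repeat(3,1))
def fit2(cam,i,p,edges):
    b=(np.clip((br(i)-.3)*400,0,255)).astype(np.float32); b=np.dstack([b]*3)
    return edgefit(cam,b,p,edges)
x0,x1,y=-.172,.148,.1675
L=((x0+.02,y),(x1-.04,y),(0,1));Rr=((x0+.02,-y),(x1-.04,-y),(0,-1));F=((x0,y-.02),(x0,-y+.02),(-1,0));B=((x1,y-.02),(x1,-y+.02),(1,0))
p0=[.6046,.0056,-.101]
for E in ([L,Rr,F],[L,F],[Rr,F],[L,Rr,F,B]): print("top",fit2("top",im,p0,E))
for E in ([L,Rr,F],[L,F]): print("side",fit2("side",ims,p0,E))
p=fit2("top",im,p0,[L,Rr,F])[0]
c,s=np.cos(p[2]),np.sin(p[2]);R=np.array([[c,-s],[s,c]])
v=cv2.resize(im,None,fx=4,fy=4,interpolation=cv2.INTER_CUBIC)
cor=np.array([[x0,y],[x0,-y],[x1,-y],[x1,y]])@R.T+p[:2]
uv=(proj("top",np.c_[cor,np.full(4,.012)])+.5)*4-.5
cv2.polylines(v,[np.round(uv).astype(int)],True,(0,255,0),1)
cv2.imwrite("pics/bo.png",v[520:1020,900:1400,::-1])
```

```text
top (array([ 0.60264908,  0.00841264, -0.09444008]), np.float64(0.0006297779321249944), 120)
top (array([ 0.6024895 ,  0.00669083, -0.09802499]), np.float64(0.0005128882679564001), 80)
top (array([ 0.60283265,  0.0102775 , -0.09066578]), np.float64(0.0006680920959539156), 80)Traceback (most recent call last):
  File "<stdin>", line 13, in <module>
  File "<stdin>", line 9, in fit2
  File "board.py", line 17, in edgefit
    uv=proj(cam,P).astype(np.float32)
       ~~~~^^^^^^^
  File "h.py", line 10, in proj
    m=env.camera_model(cam); T=np.linalg.inv(m['cam_to_world']); P=np.atleast_2d(P)
ValueError: time passes only in moves, steps and waits
```

View pics/br_top.png

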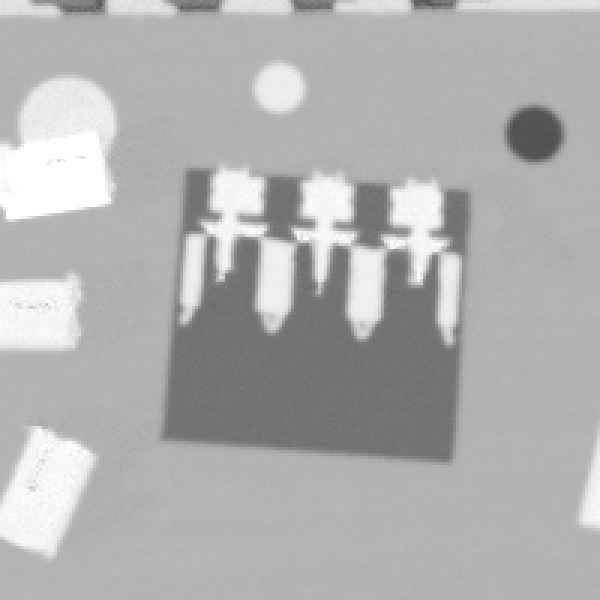

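```bash
python3 - <<'E'
from bench import env
import pickle
pickle.dump({n:env.camera_model(n) for n in("top","side")},open("cm.pkl","wb"))
print(env.read_state()['time'])
E
sed -i 's/env.camera_model(cam)/CM[cam]/g; 2a import pickle\nCM=pickle.load(open("cm.pkl","rb"))' h.py
python3 - <<'E'
from board import *
def br(im):
    f=im.astype(np.float32)+1; return f[...,1]/f[...,0]
im,_=env.camera("top"); ims,_=env.camera("side")
def fit2(cam,i,p,edges):
    b=(np.clip((br(i)-.3)*400,0,255)).astype(np.float32); b=np.dstack([b]*3)
    return edgefit(cam,b,p,edges)
x0,x1,y=-.172,.148,.1675
L=((x0+.02,y),(x1-.04,y),(0,1));Rr=((x0+.02,-y),(x1-.04,-y),(0,-1));F=((x0,y-.02),(x0,-y+.02),(-1,0))
B=((x1,y-.02),(x1,-y+.02),(1,0))
p0=[.6046,.0056,-.101]
print("top",fit2("top",im,p0,[L,Rr,F,B]))
for E in ([L,Rr,F],[L,F]): print("side",fit2("side",ims,p0,E))
p=fit2("top",im,p0,[L,Rr,F])[0]
c,s=np.cos(p[2]),np.sin(p[2]);R=np.array([[c,-s],[s,c]])
for cam,i,f in (("top",im,"pics/bo.png"),("side",ims,"pics/bos.png")):
    v=cv2.resize(i,None,fx=4,fy=4,interpolation=cv2.INTER_CUBIC)
    cor=np.array([[x0,y],[x0,-y],[x1,-y],[x1,y]])@R.T+p[:2]
    uv=(proj(cam,np.c_[cor,np.full(4,.012)])+.5)*4-.5
    cv2.polylines(v,[np.round(uv).astype(int)],True,(0,255,0),1)
    a=uv.min(0).astype(int)-40
    cv2.imwrite(f,v[a[1]:a[1]+520,a[0]:a[0]+520,::-1])
E
```

```text
1.15
top (array([ 0.6023228 ,  0.00847906, -0.09375101]), np.float64(0.000863696508562896), 160)
side (array([ 0.59983683, -0.00240118, -0.10016867]), np.float64(0.0005406251312395438), 112)
side (array([ 0.60068937,  0.00677911, -0.09471362]), np.float64(0.0003464324328475711), 65)
```

View pics/bo.png

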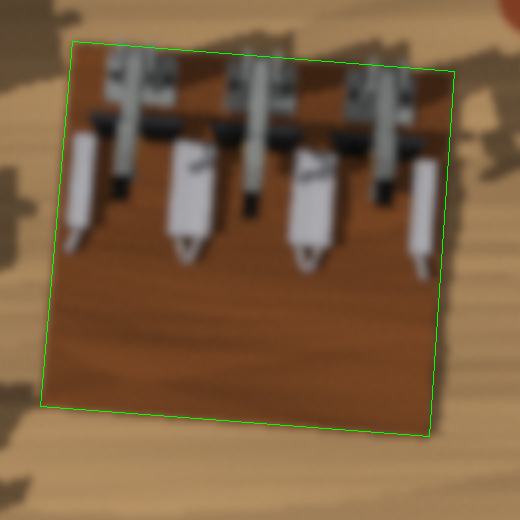

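View pics/bos.png

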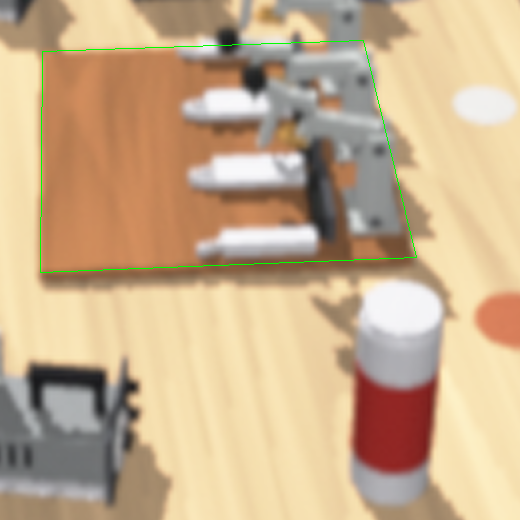

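The overlay matches the board in both views. Board is at (0.602, 0.0075), yaw about -0.095. Next: hook disc positions.

```bash
cat > geo.py <<'E'
from fit import *
BP=np.array([.602,.0075]);BY=-.095
c,s=np.cos(BY),np.sin(BY);BR=np.array([[c,-s],[s,c]])
HX=-.012
def home(k): return BP+BR@np.array([HX,.104*(1-k)])
def b2w(k,x,y=0): return home(k)+BR@np.array([x,y])
def w2h(k,P): 
    P=np.atleast_2d(P); q=(P[:,:2]-home(k))@BR; return np.c_[q,P[:,2]]
def disc(k,th): 
    a=th+np.arctan2(36,120); r=.12528
    xy=b2w(k,.120-r*np.cos(a)); return np.array([xy[0],xy[1],.092+r*np.sin(a)])
def discs(o):
    res={}
    for k in range(3):
        for cam in("top","side"):
            im,d,C=o[cam]
            q=w2h(k,C.reshape(-1,3)); g=im.reshape(-1,3).max(1)
            ok=(d.ravel()>0)&(abs(q[:,1])<.018)&(q[:,2]>.115)&(q[:,0]>-.03)&(q[:,0]<.13)
            dk=ok&(g<60)
            if dk.sum()<3: print(k,cam,'few',dk.sum());continue
            x,z=q[dk,0],q[dk,2]
            a=np.arctan2(z-.092,.12-x)-np.arctan2(36,120)
            print(k,cam,dk.sum(),"y",np.round(np.median(q[dk,1]),4),"x",np.round(np.percentile(x,[5,50,95]),3),"z",np.round(np.percentile(z,[5,50,95]),3),"theta",np.round(np.median(a),3),"hook y med",np.round(np.median(q[ok,1]),4))
E
python3 - <<'E'
from geo import *
for k in range(3): print(k,home(k))
discs(getclouds())
E
```

```text
0 [0.59991925 0.11216934]
1 [0.59005411 0.00863829]
2 [ 0.58018896 -0.09489277]
0 top 28 y 0.0026 x [0.006 0.013 0.022] z [0.146 0.151 0.154] theta 0.217 hook y med 0.0024
0 side 19 y -0.0059 x [0.005 0.012 0.02 ] z [0.133 0.141 0.151] theta 0.134 hook y med -0.0045
1 top 18 y 0.0018 x [0.004 0.011 0.02 ] z [0.133 0.136 0.145] theta 0.102 hook y med 0.0026
1 side 15 y -0.0055 x [0.005 0.012 0.016] z [0.128 0.132 0.138] theta 0.066 hook y med -0.0053
2 top 24 y 0.0024 x [0.016 0.024 0.033] z [0.164 0.168 0.172] theta 0.389 hook y med 0.0043
2 side 20 y -0.0052 x [0.018 0.024 0.031] z [0.158 0.163 0.17 ] theta 0.347 hook y med -0.0044
```

Run:
```python
from geo import *
o=getclouds()
for cam in("top","side"):
    im,d,C=o[cam]; q=w2h(1,C.reshape(-1,3)); I=im.reshape(-1,3).astype(int)
    wh=(I.min(1)>110)&(I.max(1)-I.min(1)<45)&(d.ravel()>0)&(q[:,2]>.018)&(q[:,2]<.034)
    for y0 in (-.149,-.052,.052,.149):
        m=wh&(abs(q[:,1]-y0)<.03)&(q[:,0]<.075)&(q[:,0]>-.06)
        b=m&(q[:,0]>0)&(q[:,0]<.05)
        print(cam,y0,m.sum(),"x",np.round(np.percentile(q[m,0],[0,2,50,98,100]),4),"y",np.round(np.percentile(q[b,1],[2,50,98]),4),"z",np.round(np.median(q[b,2]),4))
```

```text
top -0.149 108 x [-0.0107 -0.0042  0.0333  0.0716  0.0728] y [-0.1529 -0.1446 -0.1366] z 0.0265
top -0.052 201 x [-0.0081 -0.0047  0.0298  0.0705  0.0749] y [-0.0652 -0.0489 -0.0336] z 0.0265
top 0.052 207 x [-0.0056 -0.0032  0.0339  0.0727  0.0744] y [0.0388 0.0551 0.0703] z 0.0266
top 0.149 113 x [-0.0068 -0.0038  0.0352  0.0736  0.0742] y [0.1418 0.1496 0.1581] z 0.0253
side -0.149 116 x [-0.025  -0.0206  0.0338  0.0728  0.0745] y [-0.16   -0.1509 -0.1381] z 0.0239
side -0.052 169 x [-0.0263 -0.0215  0.0305  0.0728  0.0747] y [-0.0707 -0.0546 -0.0305] z 0.025
side 0.052 100 x [-0.024  -0.0202  0.0186  0.0554  0.0726] y [0.0301 0.0471 0.0692] z 0.0248
side 0.149 17 x [-0.0218 -0.0183  0.0011  0.0278  0.0363] y [0.134 0.146 0.156] z 0.0244
```

```bash
cat > rails.py <<'E'
from geo import *
def edgefitz(cam,g,p0,edges,iters=10,yaw=True,rng0=.012):
    p=np.array(p0,float)
    for it in range(iters):
        c,s=np.cos(p[2]),np.sin(p[2]); R=np.array([[c,-s],[s,c]])
        A=[];b=[];E=[];rng=rng0 if it<4 else 0.008
        t=np.arange(-rng,rng+1e-9,0.0005)
        for ei,(a0,a1,n,z) in enumerate(edges):
            n3=R@np.array(n,float)
            for k in np.linspace(0,1,20):
                q=np.array(a0)*(1-k)+np.array(a1)*k; w=R@q+p[:2]
                uv=proj(cam,np.c_[w[None]+t[:,None]*n3[None],np.full(len(t),z)]).astype(np.float32)
                v=cv2.remap(g,uv[:,0][None],uv[:,1][None],cv2.INTER_CUBIC)[0]
                gr=-np.gradient(v)   # brighter inside, falling along n
                gr=np.maximum(gr,0)
                if gr.max()<1.5: continue
                w_=gr**2; e=(w_*t).sum()/w_.sum()
                A.append([n3[0],n3[1],(n3@np.array([-(w-p[:2])[1],(w-p[:2])[0]])) if yaw else 0]); b.append(e);E.append(ei)
        A=np.array(A);b=np.array(b);E=np.array(E)
        r=least_squares(lambda x:A@x-b,np.zeros(3),loss='soft_l1',f_scale=0.001)
        p+=r.x
    return p,{int(i):(int((E==i).sum()),round(float(np.median(b[E==i])*1e3),1)) for i in set(E)}
z=.026
def ye(y,n): return ((-.008,y),(.055,y),(0,n),z)
def xe(y0,y1): return ((.065,y0),(.065,y1),(1,0),z)
ED=[ye(-.035,1),ye(-.069,-1),ye(.035,-1),ye(.069,1),ye(.139,-1),ye(-.139,1),xe(-.064,-.04),xe(.04,.064)]
def run(o):
    for cam in ("top","side"):
        im=o[cam][0].astype(np.float32)+1; g=np.clip((im[...,1]/im[...,0]-.3)*300,0,255).astype(np.float32)
        for E in (ED[:6],ED):
            print(cam,edgefitz(cam,g,[*b2w(1,.006),BY],E))
E
python3 - <<'E'
from rails import *
run(getclouds())
E
```

```text
Traceback (most recent call last):
  File "rails.py", line 31, in run
    print(cam,edgefitz(cam,g,[*b2w(1,.006),BY],E))
              ~~~~~~~~^^^^^^^^^^^^^^^^^^^^^^^^^^^
  File "rails.py", line 20, in edgefitz
    r=least_squares(lambda x:A@x-b,np.zeros(3),loss='soft_l1',f_scale=0.001)
  File "rails.py", line 20, in <lambda>
    r=least_squares(lambda x:A@x-b,np.zeros(3),loss='soft_l1',f_scale=0.001)
                             ~^~
ValueError: matmul: Input operand 1 has a mismatch in its core dimension 0, with gufunc signature (n?,k),(k,m?)->(n?,m?) (size 3 is different from 0)
```

```bash
sed -i 's/p,_=None/&/; s/^def edgefitz/import sys\ndef edgefitz/' rails.py
python3 - <<'E'
from rails import *
o=getclouds()
im=o["top"][0].astype(np.float32)+1; g=np.clip((im[...,1]/im[...,0]-.3)*300,0,255).astype(np.float32)
w=b2w(1,.03,.035); t=np.arange(-.012,.012,.002)
P=np.c_[w[0]-t*0-BR[0,1]*0, w[1]+t,np.full(len(t),.026)]
uv=proj("top",P).astype(np.float32); print(uv[:3],cv2.remap(g,uv[:,0][None],uv[:,1][None],cv2.INTER_CUBIC))
print(BP,BR,home(1))
E
```

```text
[[280.0225  183.97723]
 [279.4409  183.98608]
 [278.85925 183.99493]] [[ 84.192535  82.95427   87.570724  95.86891  122.63909  150.47562
  178.53484  195.10313  202.03401  206.09026  207.7451   208.6251  ]]
[0.602  0.0075] [[ 0.99549089  0.09485717]
 [-0.09485717  0.99549089]] [0.59005411 0.00863829]
```

```bash
sed -i 's/for E in (ED\[:6\],ED)/for E in (ED,)/; s/lambda x:A@x-b,np/lambda x:np.r_[A@x-b,x*0.02],np/' rails.py
python3 - <<'E'
from rails import *
run(getclouds())
for y in (0.,):print(b2w(1,0))
E
```

```text
top (array([ 0.60416064,  0.00875442, -0.1056261 ]), {0: (20, 2.7), 1: (20, 3.2), 2: (20, 3.3), 3: (20, 2.8), 4: (20, 3.4), 5: (20, 2.9), 6: (20, -0.1), 7: (20, 0.0)})
side (array([ 0.62304529,  0.01111315, -0.14406934]), {0: (19, -1.1), 3: (9, 5.6), 4: (1, 5.7), 5: (19, 0.7), 6: (20, -0.3), 7: (20, 0.6)})
[0.59005411 0.00863829]
```

```bash
sed -i 's/^BP=.*/BP=np.array([.602,.0088]);BY=-.095/; s/^HX=.*/HX=-.003/' geo.py
cat > mv.py <<'E'
from geo import *
from scipy.spatial.transform import Rotation as Ro
def st(): return env.read_state()
def tgt(s,g,yaw):
    """world grasp-point g, yaw -> offset in tool axes, turn"""
    R=Ro.from_euler('xyz',s['eef_rot']).as_matrix(); d=np.array(g)+[0,0,.155]-s['ee_pos']
    y=s['eef_rot'][2]; dt=(yaw-y+np.pi)%(2*np.pi)-np.pi
    return np.round(R.T@d,4), round(-dt,3)
def info(s=None):
    s=s or st(); print("t",round(s['time'],2),"grasp",np.round(s['ee_pos']-[0,0,.155],4),"yaw",round(s['eef_rot'][2],3),"F",np.round(s['force'],1),"open",round(s['opening']*1e3,1),"q",np.round(s['q'],2)); return s
E
python3 - <<'E'
from mv import *
s=info()
for k,th in ((2,.32),(1,.04),(0,.15)): print(k,home(k),disc(k,th))
d=disc(2,.32); print("above",tgt(s,[d[0],d[1],.245],BY),"at",tgt(s,d,BY))
E
```

```text
t 1.75 grasp [ 0.2349 -0.606   0.2497] yaw 0.37 F [-0.1 -0.4 -0.8] open 85.2 q [ 1.1   0.33  0.04  1.47 -0.01  1.34 -0.06]
2 [ 0.58914838 -0.09444648] [ 0.60648899 -0.09609881  0.16391835]
1 [0.59901353 0.00908457] [0.60054567 0.00893858 0.13276873]
0 [0.60887867 0.11261562] [0.61557889 0.11197718 0.14552676]
above (array([ 0.5308, -0.3412,  0.0047]), np.float64(0.465)) at (array([ 0.5308, -0.3412,  0.0858]), np.float64(0.465))
```

Request:
arm_command(
  plan=[
    {"offset": [0.531, -0.341, 0.005], "turn": 0.465},
    {"offset": [0.531, -0.341, 0.005], "turn": 0.465},
    {"offset": [0.531, -0.341, 0.005], "turn": 0.465},
    {"offset": [0.531, -0.341, 0.005], "turn": 0.465},
    {"offset": [0.531, -0.341, 0.005], "turn": 0.465},
    {"offset": [0.531, -0.341, 0.005], "turn": 0.465},
    {"offset": [0.531, -0.341, 0.005], "turn": 0.465},
    {"offset": [0.531, -0.341, 0.005], "turn": 0.465},
    {"offset": [0.531, -0.341, 0.005], "turn": 0.465},
    {"offset": [0.531, -0.341, 0.005], "turn": 0.465},
  ],
  claw=0.7,
)

```text
time: 3.0
ee_pos: [0.6021, -0.1023, 0.4001]
eef_rot: [3.141, -0.001, -0.096]
force: [0.8, -0.7, 0.7]
opening: 0.0597
```

Run:
```python
from mv import *
s=info()
d=disc(2,.32); print("above",tgt(s,[d[0],d[1],.245],BY),"at",tgt(s,d+[0,0,.002],BY))
o=getclouds()
crop(o["side"][0],250,130,380,260,5,"pics/s1.png");crop(o["top"][0],220,120,350,250,5,"pics/t1.png")
```

```text
t 3.0 grasp [ 0.6021 -0.1023  0.2451] yaw -0.096 F [ 0.8 -0.7  0.7] open 59.7 q [ 0.35  0.28 -0.31  1.56  0.08  1.32 -1.64]
above (array([ 0.0038, -0.0066,  0.0001]), np.float64(-0.001)) at (array([ 0.0037, -0.0066,  0.0792]), np.float64(-0.001))
```

View pics/s1.png

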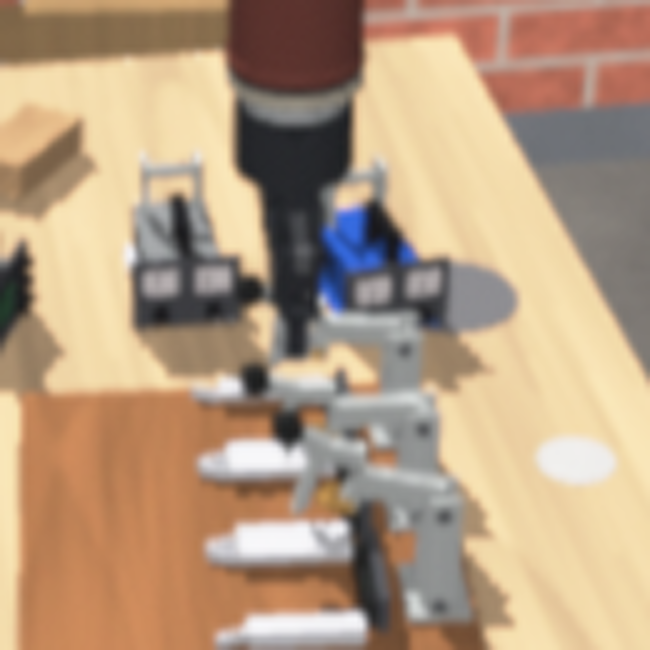

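View pics/t1.png

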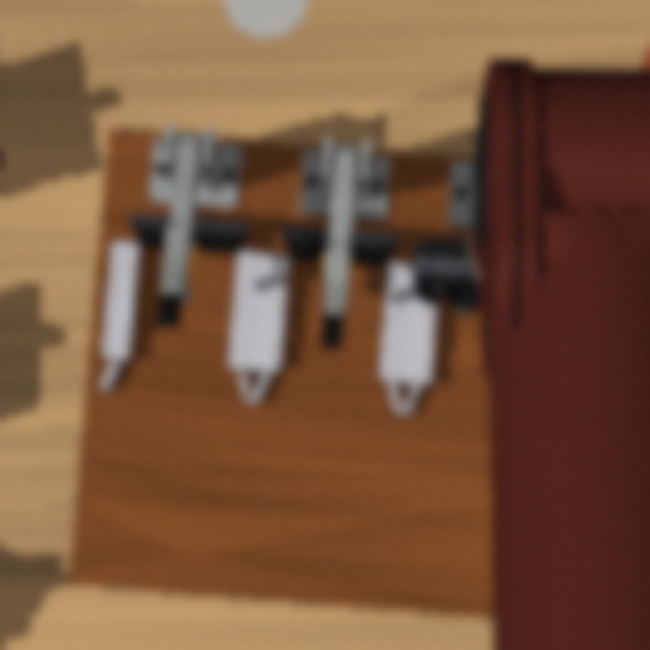

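Both views show the gripper over the bay-2 hook, with the fingers bracketing the disc in y. Descend and grip.

Request:
arm_command(
  plan=[
    {"offset": [0.004, -0.0065, 0.04], "turn": 0},
    {"offset": [0.004, -0.0065, 0.077], "turn": 0},
    {"offset": [0.004, -0.0065, 0.077], "turn": 0},
  ],
)

```text
time: 3.48
ee_pos: [0.6075, -0.0894, 0.3198]
eef_rot: [-3.137, 0.005, -0.085]
force: [-0.7, -0.9, 0.4]
opening: 0.0599
```

Request:
arm_command(
  plan=[
    {"offset": [0, 0, 0], "turn": 0},
    {"offset": [0, 0, 0], "turn": 0},
    {"offset": [0, 0, 0], "turn": 0},
    {"offset": [0, 0, 0], "turn": 0},
  ],
  claw=0.0,
)

```text
time: 3.98
ee_pos: [0.6069, -0.0958, 0.3215]
eef_rot: [3.138, 0.003, -0.092]
force: [-4.1, -17.9, 2.8]
opening: 0.0127
```

Run:
```python
from mv import *
s=info(); print(disc(2,.32))
o=getclouds()
crop(o["side"][0],270,150,370,250,6,"pics/s2.png")
```

```text
t 3.98 grasp [ 0.6069 -0.0958  0.1665] yaw -0.092 F [ -4.1 -17.9   2.8] open 12.7 q [ 0.33  0.34 -0.31  1.64  0.11  1.18 -1.66]
[ 0.60648899 -0.09609881  0.16391835]
```

View pics/s2.png

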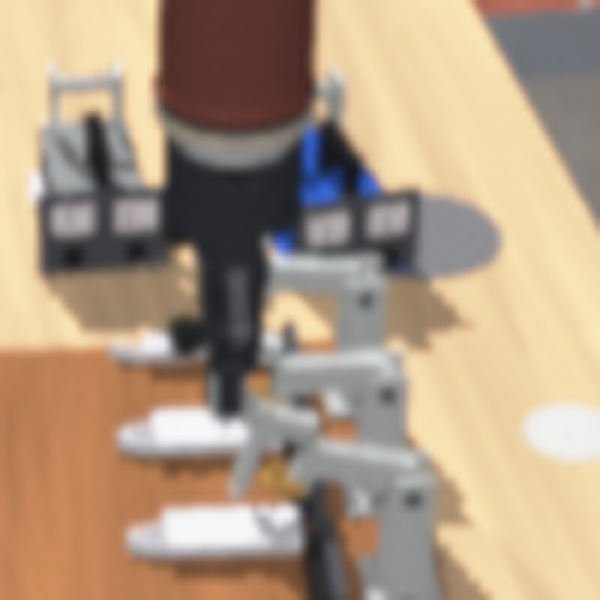

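Gripped: opening 12.7 mm, and the disc is at y -0.0958 against a predicted -0.0961. Now swing hook 2 up along the arc.

Request:
arm_command(
  plan=[
    {"offset": [0.006, 0, -0.0075], "turn": 0},
    {"offset": [0.012, 0, -0.0145], "turn": 0},
    {"offset": [0.019, 0, -0.021], "turn": 0},
    {"offset": [0.026, 0, -0.027], "turn": 0},
    {"offset": [0.0415, 0, -0.0375], "turn": 0},
    {"offset": [0.0585, 0, -0.0455], "turn": 0},
    {"offset": [0.0765, 0, -0.0505], "turn": 0},
    {"offset": [0.095, 0, -0.053], "turn": 0},
    {"offset": [0.095, 0, -0.053], "turn": 0},
  ],
)

```text
time: 5.2
ee_pos: [0.7028, -0.1051, 0.3755]
eef_rot: [3.137, 0.001, -0.092]
force: [-3.1, -4.0, 1.6]
opening: 0.0124
```

Run:
```python
from mv import *
s=info(); print(disc(2,1.22))
o=getclouds()
crop(o["side"][0],270,130,370,230,6,"pics/s3.png")
```

```text
t 5.2 grasp [ 0.7028 -0.1051  0.2205] yaw -0.092 F [-3.1 -4.   1.6] open 12.4 q [ 0.28  0.49 -0.29  1.32  0.14  1.35 -1.67]
[ 0.7012111  -0.10512458  0.2170595 ]
```

View pics/s3.png

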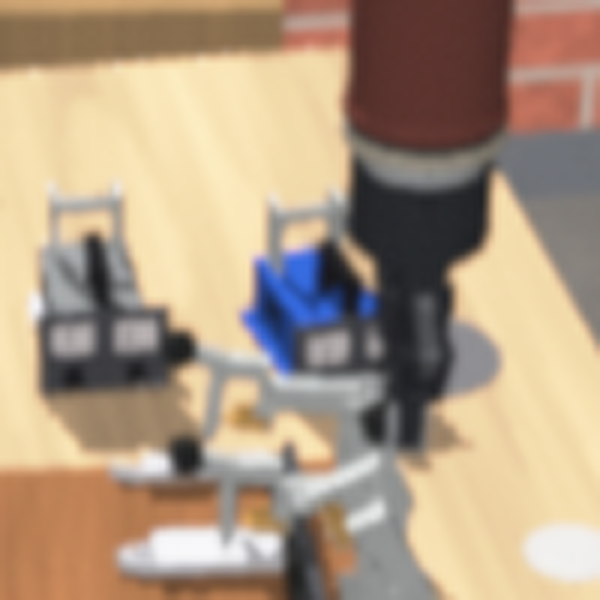

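Request:
arm_command(
  plan=[
    {"offset": [0, 0, 0], "turn": 0},
    {"offset": [0, 0, -0.02], "turn": 0},
    {"offset": [0, 0, -0.05], "turn": 0},
    {"offset": [-0.05, -0.06, -0.05], "turn": 0},
    {"offset": [-0.11, -0.104, -0.05], "turn": 0},
    {"offset": [-0.112, -0.104, -0.02], "turn": 0},
    {"offset": [-0.112, -0.104, 0.02], "turn": 0},
    {"offset": [-0.112, -0.104, 0.02], "turn": 0},
    {"offset": [-0.112, -0.104, 0.02], "turn": 0},
  ],
  claw=0.6,
)

```text
time: 6.42
ee_pos: [0.601, 0.0088, 0.3575]
eef_rot: [3.138, -0.002, -0.092]
force: [0.6, -0.5, 1.0]
opening: 0.0514
```

Run:
```python
from mv import *
s=info(); d=disc(1,.04);print(d,tgt(s,d+[0,0,.002],BY))
o=getclouds(); discs(o)
crop(o["side"][0],260,150,360,250,6,"pics/s4.png")
```

```text
t 6.42 grasp [0.601  0.0088 0.2025] yaw -0.092 F [ 0.6 -0.5  1. ] open 51.4 q [ 0.2   0.29 -0.35  1.64  0.11  1.24 -1.84]
[0.60054567 0.00893858 0.13276873] (array([-0.0006, -0.0004,  0.0678]), np.float64(0.003))
0 top 27 y 0.0017 x [-0.003  0.006  0.013] z [0.145 0.15  0.154] theta 0.182 hook y med 0.0013
0 side few 1
1 top 56 y -0.0007 x [-0.018  0.036  0.042] z [0.571 0.579 0.588] theta 1.108 hook y med -0.001
1 side 32 y -0.0101 x [-0.029 -0.     0.024] z [0.129 0.272 0.35 ] theta 0.652 hook y med -0.0075
2 top 33 y 0.0014 x [0.053 0.096 0.106] z [0.164 0.225 0.23 ] theta 1.105 hook y med 0.003
2 side 21 y -0.0062 x [0.092 0.099 0.105] z [0.211 0.22  0.227] theta 1.115 hook y med -0.0063
```

View pics/s4.png

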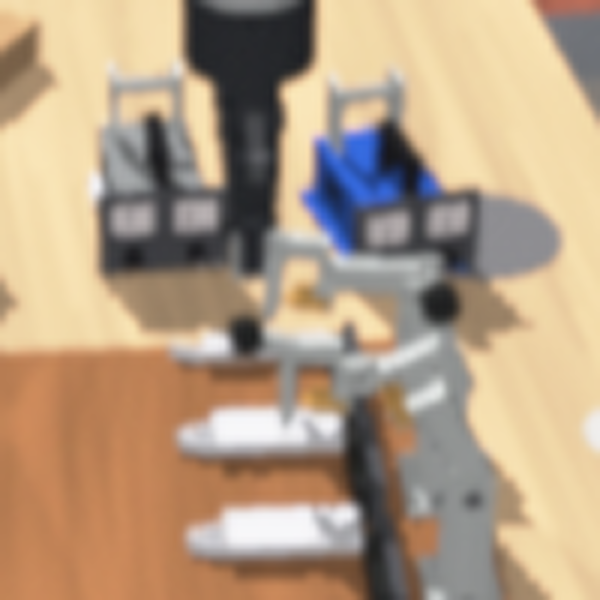

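Hook 2 stands up at about 1.1 rad. Now hook 1.

Request:
arm_command(
  plan=[
    {"offset": [-0.0005, -0.0005, 0.035], "turn": 0},
    {"offset": [-0.0005, -0.0005, 0.068], "turn": 0},
    {"offset": [-0.0005, -0.0005, 0.068], "turn": 0},
    {"offset": [-0.0005, -0.0005, 0.068], "turn": 0},
  ],
)

```text
time: 7.02
ee_pos: [0.6015, 0.009, 0.2914]
eef_rot: [3.138, -0.004, -0.093]
force: [0.3, -0.1, -0.2]
opening: 0.051
```

Request:
arm_command(
  plan=[
    {"offset": [0, 0, 0], "turn": 0},
    {"offset": [0, 0, 0], "turn": 0},
    {"offset": [0, 0, 0], "turn": 0},
    {"offset": [0, 0, 0], "turn": 0},
  ],
  claw=0.0,
)

```text
time: 7.52
ee_pos: [0.6018, 0.0088, 0.2919]
eef_rot: [3.138, -0.005, -0.093]
force: [-0.2, -0.7, 2.0]
opening: 0.0123
```

Run:
```python
from mv import *
s=info(); d=disc(1,.04);print(d)
```

```text
t 7.53 grasp [0.6018 0.0088 0.1369] yaw -0.093 F [-0.2 -0.7  2. ] open 12.3 q [ 0.2   0.34 -0.35  1.71  0.13  1.11 -1.86]
[0.60054567 0.00893858 0.13276873]
```

Request:
arm_command(
  plan=[
    {"offset": [0.0035, 0, -0.0085], "turn": 0},
    {"offset": [0.0075, 0, -0.017], "turn": 0},
    {"offset": [0.017, 0, -0.033], "turn": 0},
    {"offset": [0.0295, 0, -0.0475], "turn": 0},
    {"offset": [0.0435, 0, -0.06], "turn": 0},
    {"offset": [0.0595, 0, -0.07], "turn": 0},
    {"offset": [0.0765, 0, -0.077], "turn": 0},
    {"offset": [0.095, 0, -0.082], "turn": 0},
    {"offset": [0.107, 0, -0.084], "turn": 0},
    {"offset": [0.107, 0, -0.084], "turn": 0},
  ],
)

```text
time: 8.78
ee_pos: [0.7081, -0.0012, 0.3762]
eef_rot: [3.138, -0.004, -0.094]
force: [-1.0, -2.0, -3.3]
opening: 0.0124
```

Request:
arm_command(
  plan=[
    {"offset": [0, 0, 0], "turn": 0},
    {"offset": [0, 0, 0], "turn": 0},
    {"offset": [0, 0, -0.02], "turn": 0},
    {"offset": [0, 0, -0.05], "turn": 0},
    {"offset": [-0.05, -0.06, -0.05], "turn": 0},
    {"offset": [-0.098, -0.104, -0.05], "turn": 0},
    {"offset": [-0.101, -0.104, -0.02], "turn": 0},
    {"offset": [-0.101, -0.104, 0.01], "turn": 0},
    {"offset": [-0.101, -0.104, 0.01], "turn": 0},
  ],
  claw=0.6,
)

```text
time: 9.9
ee_pos: [0.6167, 0.1117, 0.3651]
eef_rot: [3.137, -0.002, -0.093]
force: [0.4, -0.7, 0.5]
opening: 0.0511
```

Run:
```python
from mv import *
s=info(); d=disc(0,.15);print(d,tgt(s,d+[0,0,.002],BY))
o=getclouds(); discs(o)
crop(o["side"][0],260,150,360,250,6,"pics/s5.png")
```

```text
t 9.9 grasp [0.6167 0.1117 0.2101] yaw -0.093 F [ 0.4 -0.7  0.5] open 51.1 q [ 0.06  0.34 -0.39  1.56  0.14  1.27 -2.02]
[0.61557889 0.11197718 0.14552676] (array([-0.0013, -0.0005,  0.0625]), np.float64(0.002))
0 top 29 y 0.0132 x [-0.021  0.038  0.057] z [0.583 0.595 0.6  ] theta 1.114 hook y med -0.0012
0 side 35 y -0.0103 x [-0.026 -0.     0.028] z [0.136 0.149 0.365] theta 0.17 hook y med -0.0076
1 top 30 y 0.0016 x [0.051 0.09  0.101] z [0.162 0.223 0.228] theta 1.059 hook y med 0.0017
1 side 22 y -0.0068 x [0.088 0.095 0.102] z [0.211 0.217 0.226] theta 1.079 hook y med -0.0063
2 top 49 y 0.0041 x [0.052 0.096 0.107] z [0.16  0.223 0.229] theta 1.088 hook y med 0.0032
2 side 21 y -0.0067 x [0.092 0.099 0.106] z [0.212 0.22  0.225] theta 1.114 hook y med -0.0069
```

View pics/s5.png

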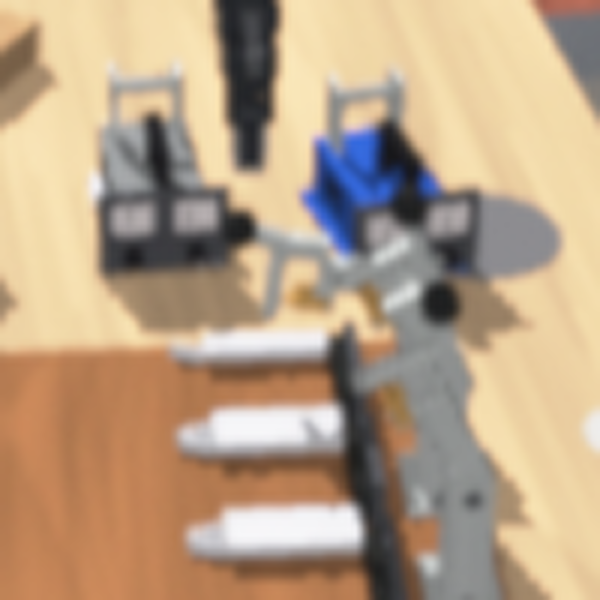

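Request:
arm_command(
  plan=[
    {"offset": [-0.001, -0.0005, 0.035], "turn": 0},
    {"offset": [-0.001, -0.0005, 0.0625], "turn": 0},
    {"offset": [-0.001, -0.0005, 0.0625], "turn": 0},
    {"offset": [-0.001, -0.0005, 0.0625], "turn": 0},
  ],
)

```text
time: 10.5
ee_pos: [0.618, 0.112, 0.3071]
eef_rot: [3.139, -0.008, -0.094]
force: [0.5, 0.3, -0.4]
opening: 0.0511
```

Request:
arm_command(
  plan=[
    {"offset": [0, 0, 0], "turn": 0},
    {"offset": [0, 0, 0], "turn": 0},
    {"offset": [0, 0, 0], "turn": 0},
    {"offset": [0, 0, 0], "turn": 0},
  ],
  claw=0.0,
)

```text
time: 11.0
ee_pos: [0.6181, 0.1117, 0.3074]
eef_rot: [3.139, -0.009, -0.095]
force: [-1.6, -2.2, 1.3]
opening: 0.012
```

Request:
arm_command(
  plan=[
    {"offset": [0.0045, 0, -0.008], "turn": 0},
    {"offset": [0.009, 0, -0.016], "turn": 0},
    {"offset": [0.021, 0, -0.031], "turn": 0},
    {"offset": [0.0345, 0, -0.044], "turn": 0},
    {"offset": [0.05, 0, -0.0545], "turn": 0},
    {"offset": [0.067, 0, -0.063], "turn": 0},
    {"offset": [0.085, 0, -0.0685], "turn": 0},
    {"offset": [0.103, 0, -0.0715], "turn": 0},
    {"offset": [0.103, 0, -0.0715], "turn": 0},
  ],
)

```text
time: 12.12
ee_pos: [0.7207, 0.1019, 0.379]
eef_rot: [3.139, -0.008, -0.095]
force: [-1.1, -0.7, -7.4]
opening: 0.0113
```

```bash
cat m1.py > m2.py
python3 - <<'E'
from mv import *
s=info(); print(disc(0,1.2))
E
python3 m2.py | grep "'top', 'side'"
```

```text
t 12.12 grasp [0.7207 0.1019 0.224 ] yaw -0.095 F [-1.1 -0.7 -7.4] open 11.3 q [ 0.03  0.53 -0.35  1.26  0.18  1.37 -1.98]
[0.71845312 0.10217462 0.2168859 ]
('top', 'side') [ 0.3943 -0.3408  2.8788] cost 2.83 2199
('top', 'side') [0.3882 0.3262 2.7264] cost 3.74 1589
('top', 'side') [0.5929 0.3478 1.5353] cost 3.24 1355
```

Request:
arm_command(
  plan=[
    {"offset": [0, 0, 0], "turn": 0},
    {"offset": [0, 0, 0], "turn": 0},
    {"offset": [0, 0, -0.02], "turn": 0},
    {"offset": [0, 0, -0.04], "turn": -0.15},
    {"offset": [-0.05, -0.06, -0.04], "turn": -0.33},
    {"offset": [-0.08, -0.12, -0.04], "turn": -0.5},
    {"offset": [-0.11, -0.18, -0.03], "turn": -0.68},
    {"offset": [-0.15, -0.218, -0.01], "turn": -0.86},
    {"offset": [-0.15, -0.218, 0.01], "turn": -1.04},
    {"offset": [-0.15, -0.218, 0.02], "turn": -1.22},
  ],
  claw=0.9,
)

```text
time: 13.48
ee_pos: [0.5894, 0.3358, 0.358]
eef_rot: [3.133, -0.0, 1.135]
force: [0.1, -0.4, 0.4]
opening: 0.0768
```

```bash
cat >> mv.py <<'E'
def ug(p,xo=-.014,z=.085): return np.array([p[0]+xo*np.cos(p[2]),p[1]+xo*np.sin(p[2]),z])
E
python3 - <<'E'
from mv import *
s=info()
o=getclouds(); discs(o)
(p,c),n=unitfit(o,(.593,.34),yaws=[1.535]); print(p,c,n)
p=[.5929,.3478,1.535]
g=ug(p); print(g,"above",tgt(s,g+[0,0,.08],p[2]),tgt(s,g,p[2]))
crop(o["side"][0],220,130,350,260,5,"pics/s6.png")
E
```

```text
t 13.47 grasp [0.5894 0.3358 0.203 ] yaw 1.135 F [ 0.1 -0.4  0.4] open 76.8 q [-0.13  0.49 -0.64  1.42  0.31  1.32 -1.22]
0 top 35 y -0.0022 x [0.049 0.09  0.106] z [0.161 0.223 0.229] theta 1.057 hook y med -0.0011
0 side 13 y -0.0075 x [0.089 0.094 0.097] z [0.212 0.219 0.226] theta 1.074 hook y med -0.0069
1 top 36 y 0.0021 x [0.051 0.089 0.101] z [0.164 0.224 0.228] theta 1.049 hook y med 0.0017
1 side 21 y -0.0072 x [0.089 0.095 0.102] z [0.211 0.218 0.225] theta 1.086 hook y med -0.0064
2 top 51 y 0.004 x [0.052 0.097 0.113] z [0.14  0.222 0.229] theta 1.089 hook y med 0.0033
2 side 23 y -0.0072 x [0.092 0.099 0.105] z [0.214 0.22  0.226] theta 1.115 hook y med -0.0068
[0.59346463 0.34664754 1.54816272] 2.908623165323587 708
[0.59239896 0.33380897 0.085     ] above (array([-0.0005,  0.0032,  0.038 ]), np.float64(-0.4)) (array([-0.0005,  0.0026,  0.118 ]), np.float64(-0.4))
```

View pics/s6.png

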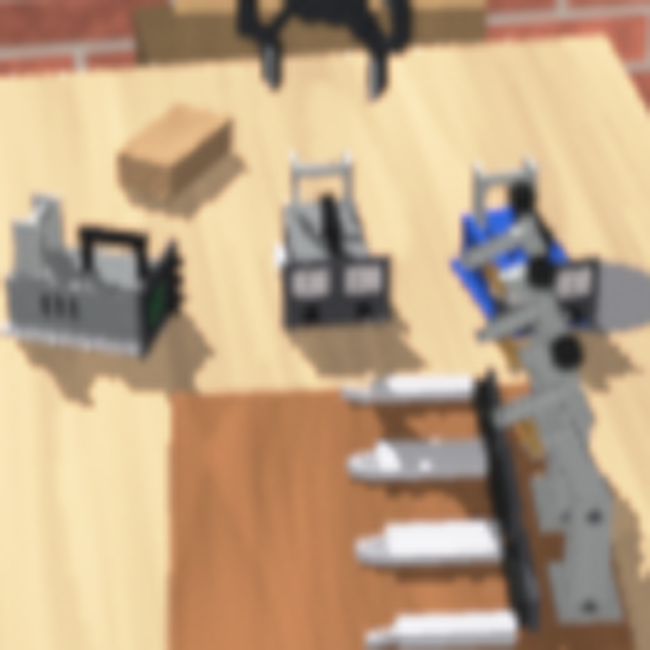

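All three hooks are up at about 1.05–1.1 rad. The gripper is above the grey two-meter unit (crop pixel (335,250)); the blue one at (520,240) stays put. Finish the turn and descend.

Request:
arm_command(
  plan=[
    {"offset": [-0.0005, 0.003, 0.02], "turn": -0.18},
    {"offset": [-0.0005, 0.003, 0.04], "turn": -0.36},
    {"offset": [-0.0005, 0.003, 0.04], "turn": -0.4},
    {"offset": [-0.0005, 0.003, 0.04], "turn": -0.4},
  ],
  claw=0.9,
)

```text
time: 14.08
ee_pos: [0.5944, 0.3315, 0.3195]
eef_rot: [3.132, 0.003, 1.523]
force: [-0.4, 0.3, -0.1]
opening: 0.0766
```

Run:
```python
from mv import *
s=info()
p=[.5931,.3475,1.54]
g=ug(p); print(g,tgt(s,g,p[2]))
```

```text
t 14.07 grasp [0.5944 0.3315 0.1645] yaw 1.523 F [-0.4  0.3 -0.1] open 76.6 q [-0.08  0.54 -0.7   1.46  0.37  1.27 -0.87]
[0.59266892 0.33350664 0.085     ] (array([ 0.0021, -0.0025,  0.0794]), np.float64(-0.017))
```

Request:
arm_command(
  plan=[
    {"offset": [0.002, -0.0025, 0.04], "turn": -0.017},
    {"offset": [0.002, -0.0025, 0.079], "turn": -0.017},
    {"offset": [0.002, -0.0025, 0.079], "turn": -0.017},
    {"offset": [0.002, -0.0025, 0.079], "turn": -0.017},
  ],
)

```text
time: 14.58
ee_pos: [0.5933, 0.334, 0.2429]
eef_rot: [3.13, 0.001, 1.538]
force: [0.9, -0.4, 1.4]
opening: 0.077
```

Request:
arm_command(
  plan=[
    {"offset": [0, 0, 0], "turn": 0},
    {"offset": [0, 0, 0], "turn": 0},
    {"offset": [0, 0, 0], "turn": 0},
    {"offset": [0, 0, 0], "turn": 0},
    {"offset": [0, 0, 0], "turn": 0},
  ],
  claw=0.0,
)

```text
time: 15.2
ee_pos: [0.5932, 0.3341, 0.2432]
eef_rot: [3.13, 0.001, 1.538]
force: [-1.9, -0.7, 4.5]
opening: 0.0125
```

Run:
```python
from mv import *
s=info()
o=getclouds()
crop(o["side"][0],220,100,350,230,5,"pics/s7.png")
```

```text
t 15.2 grasp [0.5932 0.3341 0.0882] yaw 1.538 F [-1.9 -0.7  4.5] open 12.5 q [-0.1   0.61 -0.68  1.53  0.42  1.14 -0.89]
```

View pics/s7.png

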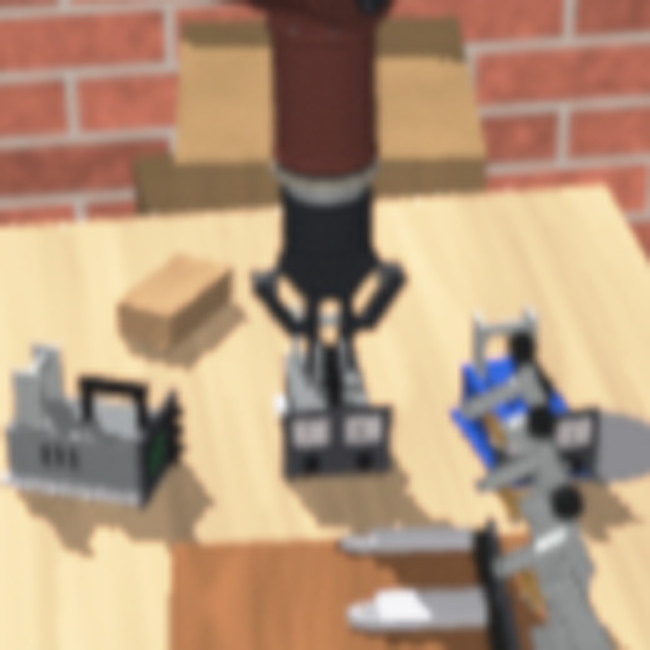

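Unit C's handle is gripped (12.5 mm), with the meters facing the camera. Lift it and go to the bay 0 mouth.

Run:
```python
from mv import *
s=info()
t=b2w(0,-.125-.0135); print(t)
for z in (.04,): print(tgt(s,[t[0],t[1],.0882+z],BY))
```

```text
t 15.3 grasp [0.5932 0.3341 0.0882] yaw 1.538 F [-2.6 -1.1  4.8] open 12.7 q [-0.1   0.61 -0.68  1.53  0.42  1.14 -0.89]
[0.47100318 0.12575334]
(array([-0.2123, -0.1148, -0.041 ]), np.float64(1.633))
```

Request:
arm_command(
  plan=[
    {"offset": [0, 0, -0.02], "turn": 0},
    {"offset": [0, 0, -0.04], "turn": 0},
    {"offset": [-0.03, -0.016, -0.041], "turn": 0.1},
    {"offset": [-0.07, -0.038, -0.041], "turn": 0.25},
    {"offset": [-0.11, -0.06, -0.041], "turn": 0.42},
    {"offset": [-0.15, -0.081, -0.041], "turn": 0.6},
    {"offset": [-0.185, -0.1, -0.041], "turn": 0.78},
    {"offset": [-0.212, -0.115, -0.041], "turn": 0.96},
    {"offset": [-0.212, -0.115, -0.041], "turn": 1.14},
    {"offset": [-0.212, -0.115, -0.041], "turn": 1.32},
  ],
)

```text
time: 16.55
ee_pos: [0.4708, 0.1261, 0.2847]
eef_rot: [3.137, -0.012, 0.212]
force: [0.0, 0.1, -4.7]
opening: 0.0129
```

Run:
```python
from mv import *
s=info()
t=b2w(0,-.125-.0135); print(t)
for z in (.03,): print(tgt(s,[t[0],t[1],.0882+z],BY))
```

```text
t 16.55 grasp [0.4708 0.1261 0.1297] yaw 0.212 F [ 0.   0.1 -4.7] open 12.9 q [ 0.16  0.14 -0.55  1.98  0.09  1.03 -1.79]
[0.47100318 0.12575334]
(array([0.    , 0.0003, 0.0115]), np.float64(0.307))
```

Request:
arm_command(
  plan=[
    {"offset": [0, 0, 0.005], "turn": 0.16},
    {"offset": [0, 0, 0.008], "turn": 0.307},
    {"offset": [0, 0, 0.01], "turn": 0.307},
    {"offset": [0, 0, 0.01], "turn": 0.307},
  ],
)

```text
time: 17.05
ee_pos: [0.4709, 0.1263, 0.2751]
eef_rot: [3.141, -0.014, -0.092]
force: [-0.1, 0.2, -4.5]
opening: 0.0127
```

Run:
```python
from mv import *
s=info()
o=getclouds()
t=b2w(0,-.125-.0135); print(t,tgt(s,[t[0],t[1],.0882+.0125],BY),tgt(s,[*b2w(0,-.1-.0135),.0882+.0125],BY))
print(unitfit(o,b2w(0,-.125),yaws=[BY],z0=s['ee_pos'][2]-.155-.0882))
crop(o["side"][0],220,170,350,300,5,"pics/s8.png")
crop(o["top"][0],220,140,350,270,5,"pics/t8.png")
```

```text
t 17.05 grasp [0.4709 0.1263 0.1201] yaw -0.092 F [-0.1  0.2 -4.5] open 12.7 q [ 0.13  0.15 -0.52  1.99  0.1   1.01 -2.1 ]
[0.47100318 0.12575334] (array([-0.0001,  0.0005,  0.0194]), np.float64(0.003)) (array([0.0249, 0.0006, 0.0198]), np.float64(0.003))
((array([ 0.49084196,  0.12268196, -0.07926659]), np.float64(4.790265986336074)), 858)
```

View pics/s8.png

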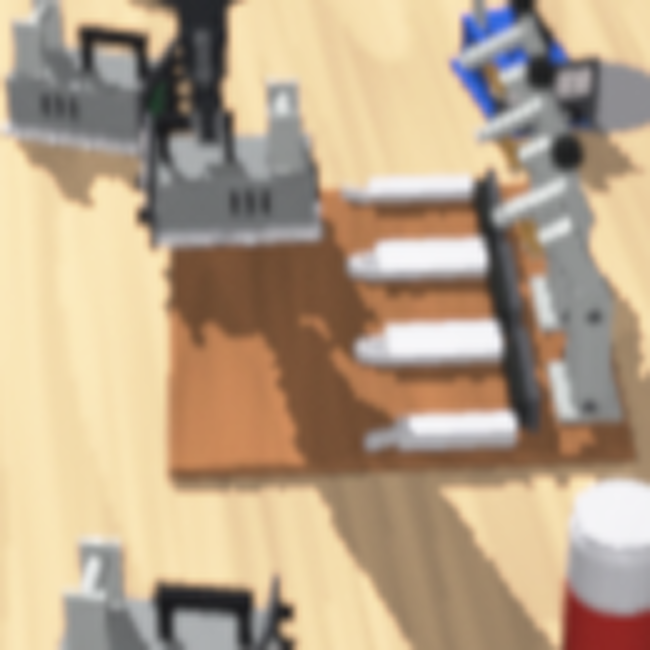

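View pics/t8.png

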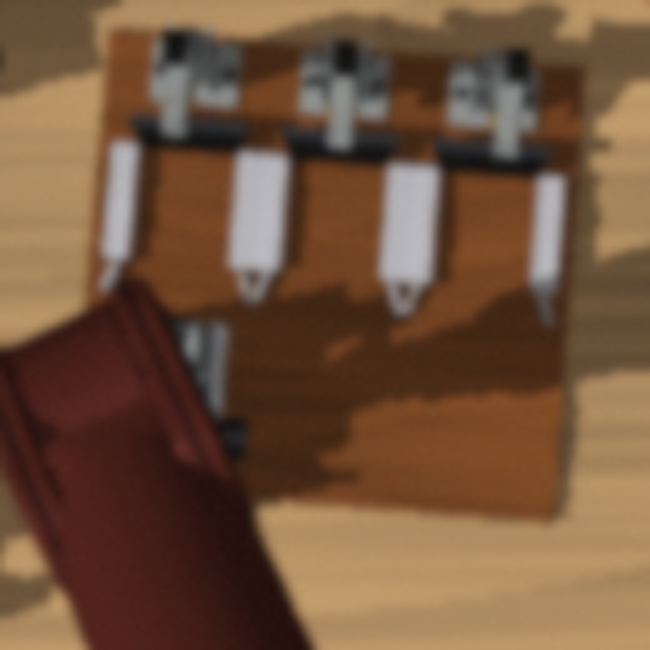

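The unit is over the bay 0 mouth, rear end leading, still held. Lower it and slide in.

Request:
arm_command(
  plan=[
    {"offset": [0, 0.0005, 0.01], "turn": 0.003},
    {"offset": [0, 0.0005, 0.018], "turn": 0.003},
    {"offset": [0, 0.0005, 0.018], "turn": 0.003},
    {"offset": [0.012, 0.0005, 0.018], "turn": 0.003},
    {"offset": [0.024, 0.0005, 0.018], "turn": 0.003},
    {"offset": [0.036, 0.0005, 0.018], "turn": 0.003},
    {"offset": [0.045, 0.0005, 0.018], "turn": 0.003},
    {"offset": [0.055, 0.0005, 0.018], "turn": 0.003},
    {"offset": [0.055, 0.0005, 0.018], "turn": 0.003},
  ],
)

```text
time: 18.27
ee_pos: [0.5268, 0.1202, 0.2577]
eef_rot: [3.141, -0.014, -0.097]
force: [1.2, -1.7, -5.8]
opening: 0.0125
```

Run:
```python
from mv import *
s=info()
o=getclouds()
print("rel",w2h(0,s['ee_pos']-[0,0,.155]), tgt(s,[*b2w(0,-.0135),s['ee_pos'][2]-.155],BY))
crop(o["side"][0],220,170,350,300,5,"pics/s9.png")
```

```text
t 18.27 grasp [0.5268 0.1202 0.1027] yaw -0.097 F [ 1.2 -1.7 -5.8] open 12.5 q [ 0.12  0.28 -0.49  1.89  0.16  1.   -2.11]
rel [[-0.08246815 -0.00025056  0.10269348]] (array([ 0.069 , -0.0004,  0.001 ]), np.float64(-0.002))
```

View pics/s9.png

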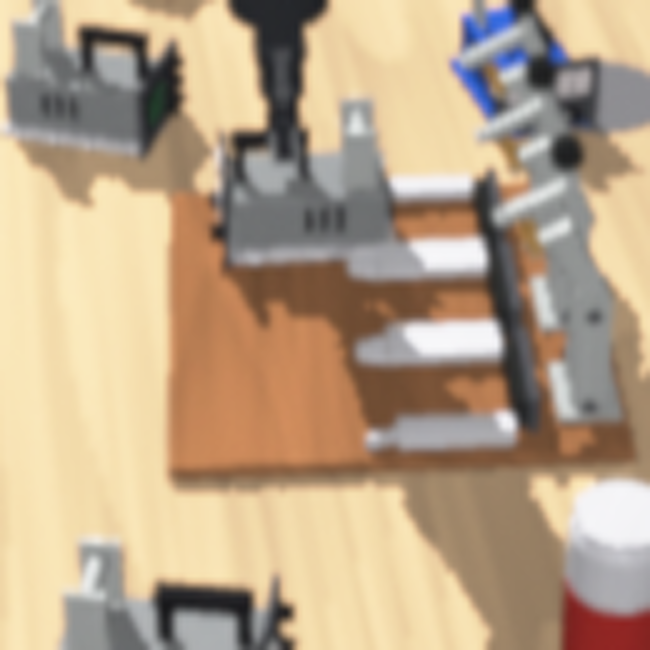

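The unit is in the lead-ins with low forces. Continue inward.

Request:
arm_command(
  plan=[
    {"offset": [0.01, 0, 0.001], "turn": 0},
    {"offset": [0.02, 0, 0.001], "turn": 0},
    {"offset": [0.03, 0, 0.001], "turn": 0},
    {"offset": [0.04, 0, 0.001], "turn": 0},
    {"offset": [0.048, 0, 0.001], "turn": 0},
    {"offset": [0.054, 0, 0.001], "turn": 0},
    {"offset": [0.06, 0, 0.001], "turn": 0},
    {"offset": [0.06, 0, 0.001], "turn": 0},
  ],
)

```text
time: 19.38
ee_pos: [0.5863, 0.1145, 0.2576]
eef_rot: [3.141, -0.015, -0.097]
force: [2.3, -2.4, -5.8]
opening: 0.0129
```

Run:
```python
from mv import *
s=info()
print("rel",w2h(0,s['ee_pos']-[0,0,.155]), tgt(s,[*b2w(0,-.0135),s['ee_pos'][2]-.155],BY))
```

```text
t 19.38 grasp [0.5863 0.1145 0.1026] yaw -0.097 F [ 2.3 -2.4 -5.8] open 12.9 q [ 0.11  0.38 -0.46  1.75  0.2   1.04 -2.09]
rel [[-0.02262056 -0.00026624  0.10263665]] (array([ 0.0091, -0.0003,  0.0001]), np.float64(-0.002))
```

Request:
arm_command(
  plan=[
    {"offset": [0.004, 0, 0.001], "turn": 0},
    {"offset": [0.007, 0, 0.002], "turn": 0},
    {"offset": [0.009, 0, 0.002], "turn": 0},
    {"offset": [0.011, 0, 0.002], "turn": 0},
    {"offset": [0.011, 0, 0.002], "turn": 0},
  ],
)

```text
time: 20.0
ee_pos: [0.5948, 0.1145, 0.2558]
eef_rot: [3.14, -0.007, -0.096]
force: [-20.4, -2.3, 13.0]
opening: 0.0128
```

Run:
```python
from mv import *
s=info()
print("rel",w2h(0,s['ee_pos']-[0,0,.155]))
```

```text
t 20.0 grasp [0.5948 0.1145 0.1008] yaw -0.096 F [-20.4  -2.3  13. ] open 12.8 q [ 0.11  0.4  -0.46  1.73  0.21  1.05 -2.09]
rel [[-0.01422857  0.00050416  0.10076073]]
```

Fx -20 N with the unit at x' ≈ -1 mm from the modelled home, so it is home on the stop. Release, rise and go over hook 0.

Run:
```python
from mv import *
s=info()
d=disc(0,1.08);print(d,tgt(s,d+[0,0,.05],BY),tgt(s,d,BY))
```

```text
t 20.0 grasp [0.5948 0.1145 0.1008] yaw -0.096 F [-20.4  -2.3  13. ] open 12.8 q [ 0.11  0.4  -0.46  1.73  0.21  1.05 -2.09]
[0.70364125 0.103586   0.21479915] (array([ 0.1106,  0.0007, -0.1632]), np.float64(-0.001)) (array([ 0.1102,  0.0007, -0.1132]), np.float64(-0.001))
```

Request:
arm_command(
  plan=[
    {"offset": [0, 0, 0], "turn": 0},
    {"offset": [0, 0, 0], "turn": 0},
    {"offset": [0, 0, 0], "turn": 0},
    {"offset": [0, 0, -0.03], "turn": 0},
    {"offset": [0, 0, -0.09], "turn": 0},
    {"offset": [0, 0, -0.15], "turn": 0},
    {"offset": [0, 0, -0.17], "turn": 0},
    {"offset": [0, 0, -0.17], "turn": 0},
  ],
  claw=0.6,
)

```text
time: 21.0
ee_pos: [0.594, 0.1151, 0.4278]
eef_rot: [3.141, -0.011, -0.096]
force: [-0.4, -0.2, -0.8]
opening: 0.0511
```

Run:
```python
from mv import *
s=info()
o=getclouds(); discs(o)
print(unitfit(o,b2w(0,0),yaws=[BY],z0=.012), home(0))
d=disc(0,1.08);print(d,tgt(s,d+[0,0,.05],BY),tgt(s,d,BY))
crop(o["side"][0],240,130,370,260,5,"pics/s10.png")
```

```text
t 21.0 grasp [0.594  0.1151 0.2728] yaw -0.096 F [-0.4 -0.2 -0.8] open 51.1 q [ 0.13  0.27 -0.48  1.53  0.13  1.37 -2.03]
0 top 35 y 0.0037 x [0.014 0.021 0.034] z [0.642 0.648 0.655] theta 1.102 hook y med -0.002
0 side 31 y -0.0094 x [-0.03   0.014  0.097] z [0.212 0.346 0.417] theta 0.963 hook y med -0.007
1 top 30 y 0.0016 x [0.05  0.091 0.101] z [0.163 0.224 0.229] theta 1.068 hook y med 0.0017
1 side 20 y -0.0077 x [0.089 0.095 0.102] z [0.21  0.219 0.225] theta 1.083 hook y med -0.0064
2 top 40 y 0.0015 x [0.052 0.094 0.106] z [0.167 0.224 0.229] theta 1.088 hook y med 0.0033
2 side 22 y -0.0078 x [0.092 0.099 0.105] z [0.214 0.22  0.224] theta 1.116 hook y med -0.0068
((array([ 0.61708869,  0.10577118, -0.22743898]), np.float64(15.537791822101005)), 1043) [0.60887867 0.11261562]
[0.70364125 0.103586   0.21479915] (array([0.1102, 0.001 , 0.0092]), np.float64(-0.001)) (array([0.1096, 0.001 , 0.0592]), np.float64(-0.001))
```

View pics/s10.png

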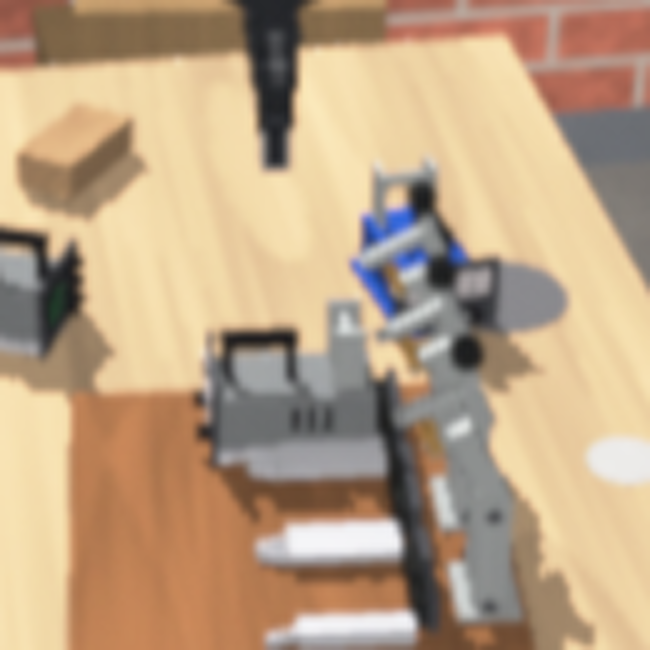

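The picture shows unit C home on the end stop in bay 0. Now take the hook 0 disc, seen at crop (423,195).

Request:
arm_command(
  plan=[
    {"offset": [0.055, 0.001, 0.005], "turn": 0},
    {"offset": [0.11, 0.001, 0.009], "turn": 0},
    {"offset": [0.11, 0.001, 0.03], "turn": 0},
    {"offset": [0.11, 0.001, 0.059], "turn": 0},
    {"offset": [0.11, 0.001, 0.059], "turn": 0},
    {"offset": [0.11, 0.001, 0.059], "turn": 0},
  ],
)

```text
time: 21.85
ee_pos: [0.7033, 0.1031, 0.3667]
eef_rot: [3.139, -0.006, -0.096]
force: [0.3, 0.4, 1.2]
opening: 0.0513
```

Request:
arm_command(
  plan=[
    {"offset": [0, 0, 0], "turn": 0},
    {"offset": [0, 0, 0], "turn": 0},
    {"offset": [0, 0, 0], "turn": 0},
    {"offset": [0, 0, 0], "turn": 0},
  ],
  claw=0.0,
)

```text
time: 22.35
ee_pos: [0.7033, 0.1033, 0.3679]
eef_rot: [3.14, -0.008, -0.096]
force: [-1.9, -0.2, 6.1]
opening: 0.013
```

Run:
```python
from mv import *
s=info(); print(disc(0,1.08), w2h(0,s['ee_pos']-[0,0,.155]))
a0=disc(0,1.08)
for t in (.95,.8,.65,.5,.35,.2,.1,.05,0,-.03): 
    d=disc(0,t)-a0; print(t,np.round(np.hypot(d[0],d[1]),4),np.round(d[2],4))
```

```text
t 22.35 grasp [0.7033 0.1033 0.2129] yaw -0.096 F [-1.9 -0.2  6.1] open 13.0 q [ 0.09  0.51 -0.44  1.32  0.22  1.34 -2.02]
[0.70364125 0.103586   0.21479915] [[ 0.09492325 -0.00035606  0.21285516]]
0.95 0.0157 -0.0043
0.8 0.033 -0.0116
0.65 0.0489 -0.0215
0.5 0.0632 -0.0337
0.35 0.0756 -0.0478
0.2 0.0856 -0.0637
0.1 0.091 -0.075
0.05 0.0932 -0.0808
0 0.0952 -0.0868
-0.03 0.0962 -0.0904
```

Request:
arm_command(
  plan=[
    {"offset": [-0.008, 0, 0.002], "turn": 0},
    {"offset": [-0.0155, 0, 0.0045], "turn": 0},
    {"offset": [-0.033, 0, 0.0115], "turn": 0},
    {"offset": [-0.049, 0, 0.0215], "turn": 0},
    {"offset": [-0.063, 0, 0.0335], "turn": 0},
    {"offset": [-0.0755, 0, 0.048], "turn": 0},
    {"offset": [-0.081, 0, 0.056], "turn": 0},
    {"offset": [-0.0855, 0, 0.0635], "turn": 0},
    {"offset": [-0.0855, 0, 0.0635], "turn": 0},
  ],
)

```text
time: 23.48
ee_pos: [0.6186, 0.1113, 0.3044]
eef_rot: [3.14, -0.01, -0.095]
force: [-0.1, -0.0, 3.1]
opening: 0.013
```

Run:
```python
from mv import *
s=info(); print(disc(0,.2), w2h(0,s['ee_pos']-[0,0,.155]))
o=getclouds()
crop(o["side"][0],260,140,340,220,7,"pics/s11.png")
```

```text
t 23.48 grasp [0.6186 0.1113 0.1494] yaw -0.095 F [-0.1 -0.   3.1] open 13.0 q [ 0.12  0.4  -0.47  1.62  0.2   1.16 -2.06]
[0.61838297 0.11170999 0.15112098] [[ 0.0098127  -0.00036498  0.14940019]]
```

View pics/s11.png

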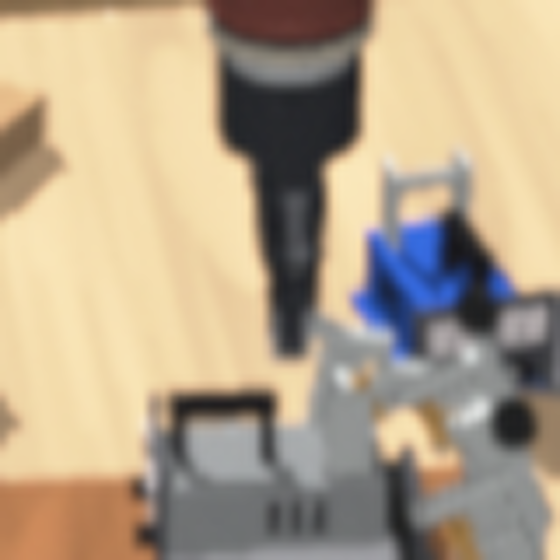

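Request:
arm_command(
  plan=[
    {"offset": [-0.003, 0, 0.006], "turn": 0},
    {"offset": [-0.0055, 0, 0.0115], "turn": 0},
    {"offset": [-0.0075, 0, 0.017], "turn": 0},
    {"offset": [-0.0095, 0, 0.023], "turn": 0},
    {"offset": [-0.0105, 0, 0.026], "turn": 0},
    {"offset": [-0.0105, 0, 0.028], "turn": 0},
    {"offset": [-0.0105, 0, 0.028], "turn": 0},
  ],
)

```text
time: 24.45
ee_pos: [0.6086, 0.1124, 0.279]
eef_rot: [3.14, -0.011, -0.095]
force: [-10.5, -2.6, 21.6]
opening: 0.0132
```

Run:
```python
from mv import *
s=info(); print(disc(0,.0), w2h(0,s['ee_pos']-[0,0,.155]))
o=getclouds()
crop(o["side"][0],260,140,340,220,7,"pics/s12.png")
```

```text
t 24.45 grasp [0.6086 0.1124 0.124 ] yaw -0.095 F [-10.5  -2.6  21.6] open 13.2 q [ 0.12  0.4  -0.47  1.67  0.21  1.1  -2.08]
[0.60888218 0.11261529 0.12799894] [[-0.00030225 -0.00021825  0.12395605]]
```

View pics/s12.png

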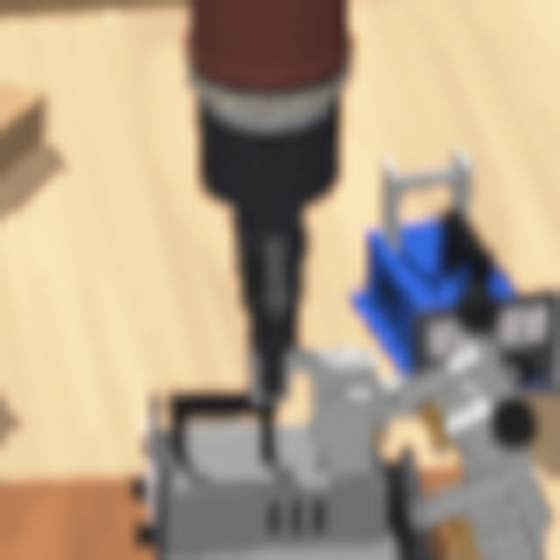

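Request:
arm_command(
  plan=[
    {"offset": [0, 0, 0], "turn": 0},
    {"offset": [0, 0, 0], "turn": 0},
    {"offset": [0, 0, 0], "turn": 0},
    {"offset": [0, 0, -0.04], "turn": 0},
    {"offset": [0, 0, -0.09], "turn": 0},
    {"offset": [0, 0, -0.13], "turn": 0},
    {"offset": [-0.05, 0, -0.13], "turn": 0},
    {"offset": [-0.11, 0, -0.13], "turn": 0},
    {"offset": [-0.17, 0, -0.13], "turn": 0},
  ],
  claw=0.6,
)

```text
time: 25.68
ee_pos: [0.4362, 0.1292, 0.4066]
eef_rot: [3.14, -0.01, -0.096]
force: [-0.2, -0.2, 0.9]
opening: 0.051
```

Run:
```python
from mv import *
s=info()
o=getclouds(); discs(o)
for c in (("top",),("side",)): print(unitfit(o,b2w(0,0),rad=.1,yaws=[BY],z0=.012,cams=c), home(0))
for xy in [(0.39,-.34),(0.39,.315)]: print(unitfit(o,xy,yaws=[2.8]))
crop(o["side"][0],260,150,340,230,7,"pics/s13.png");crop(o["top"][0],220,130,300,210,7,"pics/t13.png")
```

```text
t 25.68 grasp [0.4362 0.1292 0.2516] yaw -0.096 F [-0.2 -0.2  0.9] open 51.0 q [ 0.18 -0.05 -0.54  1.89 -0.02  1.28 -2.02]
0 top 28 y 0.0004 x [-0.01  -0.001  0.009] z [0.13  0.138 0.145] theta 0.073 hook y med 0.0011
0 side 10 y -0.0077 x [-0.004  0.002  0.007] z [0.129 0.133 0.138] theta 0.049 hook y med -0.0062
1 top 24 y 0.0009 x [0.086 0.093 0.101] z [0.219 0.225 0.229] theta 1.081 hook y med 0.0017
1 side 23 y -0.008 x [0.088 0.095 0.102] z [0.211 0.22  0.228] theta 1.081 hook y med -0.007
2 top 29 y 0.0012 x [0.091 0.097 0.107] z [0.219 0.226 0.23 ] theta 1.111 hook y med 0.0031
2 side 22 y -0.0077 x [0.092 0.099 0.105] z [0.21  0.221 0.227] theta 1.113 hook y med -0.0067
((array([ 0.61837341,  0.10870933, -0.28624142]), np.float64(16.597642746775254)), 1163) [0.60887867 0.11261562]
((array([ 0.61764694,  0.10921467, -0.15631168]), np.float64(12.995841714894745)), 980) [0.60887867 0.11261562]
((array([ 0.39413574, -0.34116878,  2.87726908]), np.float64(2.869182998191083)), 2208)
((array([0.38823797, 0.32614049, 2.73530625]), np.float64(4.068115688071439)), 1559)
```

View pics/s13.png

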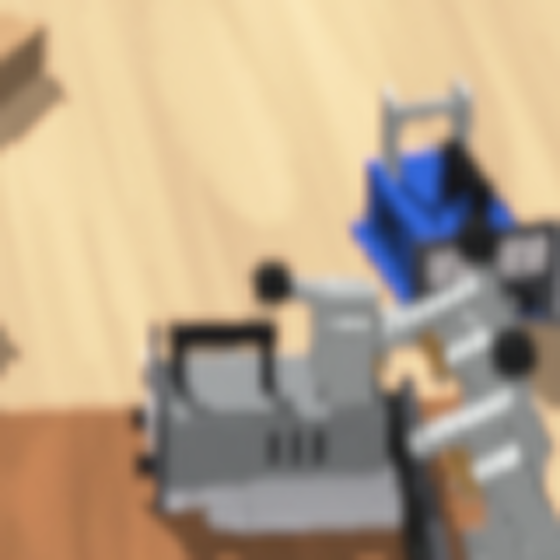

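View pics/t13.png

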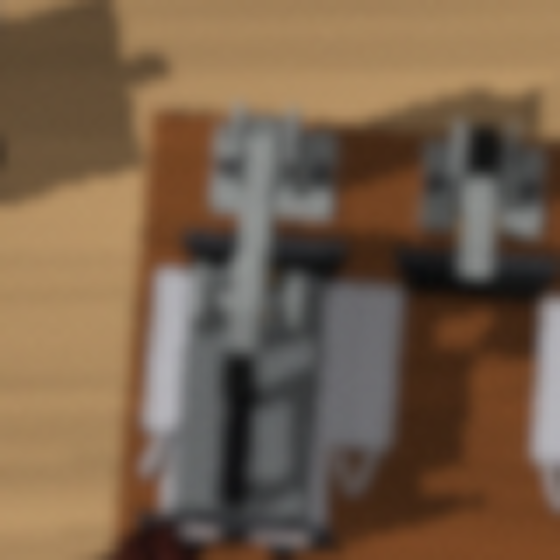

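Unit C is home with hook 0 down over the pin and the disc back at its low position. I'll re-press all the hooks at the end. Now unit B (green screen, crop earlier at (90,280)).

Run:
```python
from mv import *
s=info(); p=[.3883,.3262,2.733]; g=ug(p); print(g,tgt(s,g+[0,0,.1],p[2]))
```

```text
t 25.77 grasp [0.433  0.1302 0.2517] yaw -0.093 F [-0.1 -0.2  0.7] open 51.5 q [ 0.18 -0.06 -0.54  1.9  -0.02  1.29 -2.02]
[0.40114753 0.32063754 0.085     ] (array([-0.05  , -0.187 ,  0.0653]), np.float64(-2.826))
```

Request:
arm_command(
  plan=[
    {"offset": [-0.006, -0.025, 0], "turn": -0.18},
    {"offset": [-0.012, -0.05, 0], "turn": -0.36},
    {"offset": [-0.018, -0.075, 0], "turn": -0.54},
    {"offset": [-0.025, -0.1, 0], "turn": -0.72},
    {"offset": [-0.03, -0.12, 0], "turn": -0.9},
    {"offset": [-0.036, -0.14, 0], "turn": -1.08},
    {"offset": [-0.042, -0.16, 0], "turn": -1.26},
    {"offset": [-0.046, -0.175, 0], "turn": -1.44},
    {"offset": [-0.05, -0.187, 0.02], "turn": -1.62},
    {"offset": [-0.05, -0.187, 0.04], "turn": -1.8},
  ],
  claw=0.9,
)

```text
time: 27.02
ee_pos: [0.4006, 0.3218, 0.3646]
eef_rot: [3.133, 0.006, 1.715]
force: [0.6, -0.6, 0.5]
opening: 0.0769
```

Run:
```python
from mv import *
s=info(); p=[.3883,.3262,2.733]; g=ug(p); print(g,tgt(s,g+[0,0,.07],p[2]))
```

```text
t 27.02 grasp [0.4006 0.3218 0.2096] yaw 1.715 F [ 0.6 -0.6  0.5] open 76.9 q [-0.04  0.15 -0.78  1.82  0.12  1.22 -0.72]
[0.40114753 0.32063754 0.085     ] (array([-0.0009, -0.0001,  0.0546]), np.float64(-1.018))
```

Request:
arm_command(
  plan=[
    {"offset": [0, 0, 0.01], "turn": -0.18},
    {"offset": [0, 0, 0.02], "turn": -0.36},
    {"offset": [0, 0, 0.03], "turn": -0.54},
    {"offset": [-0.001, 0, 0.04], "turn": -0.72},
    {"offset": [-0.001, 0, 0.05], "turn": -0.9},
    {"offset": [-0.001, 0, 0.055], "turn": -1.018},
    {"offset": [-0.001, 0, 0.055], "turn": -1.018},
    {"offset": [-0.001, 0, 0.055], "turn": -1.018},
  ],
)

```text
time: 28.02
ee_pos: [0.4014, 0.3206, 0.3097]
eef_rot: [-3.141, 0.01, 2.73]
force: [-0.4, -0.1, -0.4]
opening: 0.0766
```

Run:
```python
from mv import *
s=info(); 
o=getclouds(); (q,c),n=unitfit(o,(.388,.326),yaws=[2.73],cams=("side",)); print(q,c,n)
p=[.3883,.3262,2.733]; g=ug(p); print(g,tgt(s,g,p[2]))
crop(o["side"][0],190,110,320,240,5,"pics/s14.png")
```

```text
t 28.02 grasp [0.4014 0.3206 0.1547] yaw 2.73 F [-0.4 -0.1 -0.4] open 76.6 q [ 0.04  0.23 -0.89  1.88  0.21  1.12  0.23]
[0.38992477 0.324185   2.72707102] 4.017331595737046 699
[0.40114753 0.32063754 0.085     ] (array([ 0.001 , -0.    ,  0.0697]), np.float64(-0.003))
```

View pics/s14.png

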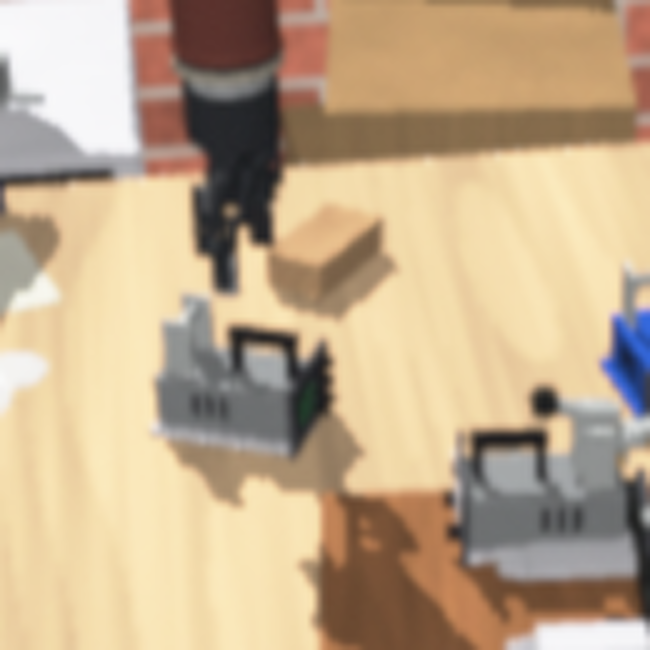

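Run:
```python
from mv import *
p=[.3883,.3262,2.733]
for P in ([.4014,.3206,.137],ug(p,-.026,.092),ug(p,.004,.092),ug(p,-.056,.092),ug(p,-.014,.092)): print((proj("side",P)[0]-[190,110])*5)
```

```text
[242.49646958 278.03957663]
[259.54414344 328.43942802]
[224.8396883  323.84023196]
[294.4831482  333.06970768]
[245.63434796 326.59603713]
```

The projection agrees with the picture to within 1–2 px. Descend.

Request:
arm_command(
  plan=[
    {"offset": [0, 0, 0.035], "turn": 0},
    {"offset": [0, 0, 0.068], "turn": 0},
    {"offset": [0, 0, 0.068], "turn": 0},
    {"offset": [0, 0, 0.068], "turn": 0},
  ],
)

```text
time: 28.62
ee_pos: [0.4022, 0.3209, 0.2431]
eef_rot: [3.141, 0.011, 2.731]
force: [1.2, 0.1, 0.1]
opening: 0.077
```

Request:
arm_command(
  plan=[
    {"offset": [0, 0, 0], "turn": 0},
    {"offset": [0, 0, 0], "turn": 0},
    {"offset": [0, 0, 0], "turn": 0},
    {"offset": [0, 0, 0], "turn": 0},
    {"offset": [0, 0, 0], "turn": 0},
  ],
  claw=0.0,
)

```text
time: 29.25
ee_pos: [0.4024, 0.3211, 0.2435]
eef_rot: [3.14, 0.011, 2.731]
force: [-0.6, -0.1, 4.5]
opening: 0.0126
```

Run:
```python
from mv import *
s=info()
t=b2w(1,-.14); print(t,tgt(s,[t[0],t[1],s['ee_pos'][2]-.155+.04],BY))
o=getclouds()
crop(o["side"][0],190,110,320,240,5,"pics/s15.png")
```

```text
t 29.25 grasp [0.4024 0.3211 0.0885] yaw 2.731 F [-0.6 -0.1  4.5] open 12.6 q [-0.01  0.32 -0.86  1.94  0.3   1.    0.15]
[0.4596448  0.02236458] (array([-0.1722, -0.2509, -0.0384]), np.float64(2.826))
```

View pics/s15.png

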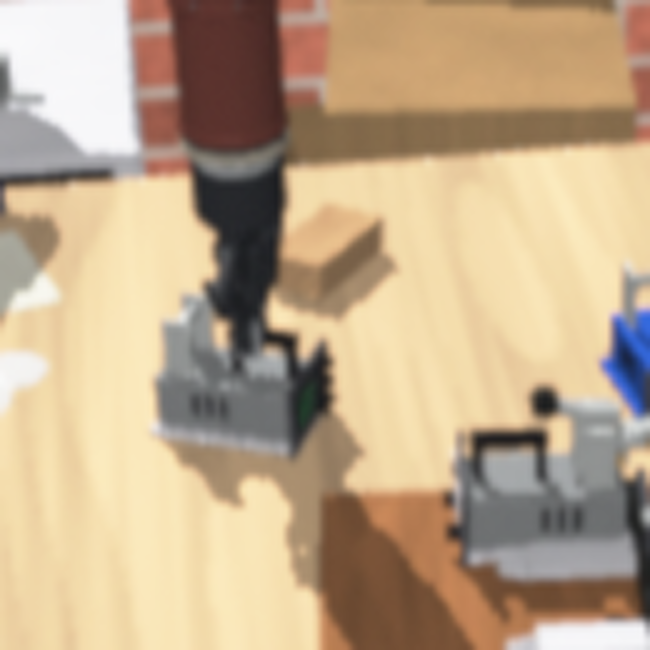

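Request:
arm_command(
  plan=[
    {"offset": [0, 0, -0.02], "turn": 0},
    {"offset": [0, 0, -0.038], "turn": 0.05},
    {"offset": [-0.011, -0.016, -0.038], "turn": 0.2},
    {"offset": [-0.022, -0.032, -0.038], "turn": 0.38},
    {"offset": [-0.033, -0.048, -0.038], "turn": 0.56},
    {"offset": [-0.044, -0.064, -0.038], "turn": 0.74},
    {"offset": [-0.06, -0.087, -0.038], "turn": 0.92},
    {"offset": [-0.075, -0.11, -0.038], "turn": 1.1},
    {"offset": [-0.095, -0.138, -0.038], "turn": 1.28},
    {"offset": [-0.112, -0.163, -0.038], "turn": 1.46},
  ],
)

```text
time: 30.6
ee_pos: [0.4396, 0.126, 0.2835]
eef_rot: [3.13, -0.0, 1.263]
force: [1.1, -0.2, -5.7]
opening: 0.0127
```

Run:
```python
from mv import *
s=info()
t=b2w(1,-.14); print(t,tgt(s,[t[0],t[1],.0885+.04],BY))
```

```text
t 30.6 grasp [0.4396 0.126  0.1285] yaw 1.263 F [ 1.1 -0.2 -5.7] open 12.7 q [ 0.2   0.08 -0.6   2.04  0.06  1.02 -0.73]
[0.4596448  0.02236458] (array([-0.0927,  0.0505,  0.0006]), np.float64(1.358))
```

Request:
arm_command(
  plan=[
    {"offset": [-0.015, 0.008, 0], "turn": 0.18},
    {"offset": [-0.03, 0.016, 0], "turn": 0.36},
    {"offset": [-0.047, 0.026, 0], "turn": 0.54},
    {"offset": [-0.064, 0.035, 0], "turn": 0.72},
    {"offset": [-0.08, 0.044, 0], "turn": 0.9},
    {"offset": [-0.093, 0.0505, 0], "turn": 1.08},
    {"offset": [-0.093, 0.0505, 0], "turn": 1.25},
    {"offset": [-0.093, 0.0505, 0.008], "turn": 1.358},
    {"offset": [-0.093, 0.0505, 0.01], "turn": 1.358},
    {"offset": [-0.093, 0.0505, 0.01], "turn": 1.358},
  ],
)

```text
time: 31.85
ee_pos: [0.4595, 0.0222, 0.2745]
eef_rot: [3.14, -0.012, -0.093]
force: [0.5, -0.3, -5.0]
opening: 0.0131
```

Run:
```python
from mv import *
s=info()
t=b2w(1,-.14); print(t,tgt(s,[t[0],t[1],.0885+.0135],BY))
o=getclouds()
crop(o["side"][0],220,170,350,300,5,"pics/s16.png")
```

```text
t 31.85 grasp [0.4595 0.0222 0.1195] yaw -0.093 F [ 0.5 -0.3 -5. ] open 13.1 q [ 0.27  0.09 -0.43  2.05  0.05  1.   -1.85]
[0.4596448  0.02236458] (array([-0.0001, -0.0002,  0.0175]), np.float64(0.002))
```

View pics/s16.png

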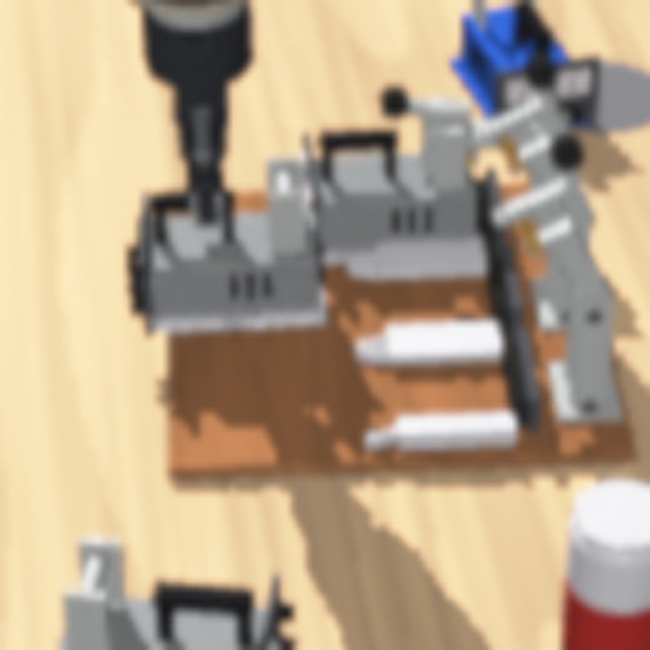

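Unit B is at the bay 1 mouth, rear leading. Lower and slide.

Request:
arm_command(
  plan=[
    {"offset": [0, 0, 0.01], "turn": 0.002},
    {"offset": [0, 0, 0.017], "turn": 0.002},
    {"offset": [0, 0, 0.017], "turn": 0.002},
    {"offset": [0.012, 0, 0.017], "turn": 0.002},
    {"offset": [0.024, 0, 0.017], "turn": 0.002},
    {"offset": [0.036, 0, 0.017], "turn": 0.002},
    {"offset": [0.046, 0, 0.017], "turn": 0.002},
    {"offset": [0.056, 0, 0.017], "turn": 0.002},
    {"offset": [0.056, 0, 0.017], "turn": 0.002},
  ],
)

```text
time: 33.08
ee_pos: [0.5163, 0.0167, 0.258]
eef_rot: [3.14, -0.012, -0.096]
force: [-0.1, 0.6, -7.0]
opening: 0.0127
```

Run:
```python
from mv import *
s=info()
print("rel",w2h(1,s['ee_pos']-[0,0,.155]), tgt(s,[*b2w(1,-.0135),s['ee_pos'][2]-.155],BY))
o=getclouds()
crop(o["side"][0],220,170,350,300,5,"pics/s17.png")
```

```text
t 33.08 grasp [0.5163 0.0167 0.103 ] yaw -0.096 F [-0.1  0.6 -7. ] open 12.7 q [ 0.25  0.22 -0.41  1.94  0.11  0.99 -1.88]
rel [[-0.08307333 -0.0002929   0.10300255]] (array([ 0.0696, -0.0004,  0.0008]), np.float64(-0.001))
```

View pics/s17.png

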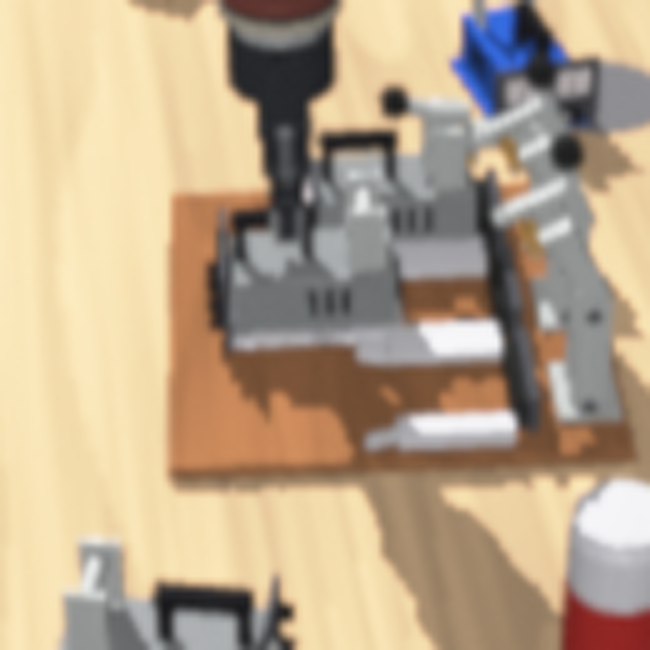

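Request:
arm_command(
  plan=[
    {"offset": [0.01, 0, 0.001], "turn": 0},
    {"offset": [0.02, 0, 0.001], "turn": 0},
    {"offset": [0.03, 0, 0.001], "turn": 0},
    {"offset": [0.04, 0, 0.001], "turn": 0},
    {"offset": [0.048, 0, 0.001], "turn": 0},
    {"offset": [0.054, 0, 0.001], "turn": 0},
    {"offset": [0.06, 0, 0.001], "turn": 0},
    {"offset": [0.06, 0, 0.001], "turn": 0},
  ],
)

```text
time: 34.17
ee_pos: [0.5755, 0.011, 0.2577]
eef_rot: [3.14, -0.012, -0.096]
force: [-0.3, 0.6, -5.4]
opening: 0.0132
```

Request:
arm_command(
  plan=[
    {"offset": [0.004, 0, 0.001], "turn": 0},
    {"offset": [0.007, 0, 0.002], "turn": 0},
    {"offset": [0.009, 0, 0.002], "turn": 0},
    {"offset": [0.011, 0, 0.002], "turn": 0},
    {"offset": [0.011, 0, 0.002], "turn": 0},
  ],
)

```text
time: 34.8
ee_pos: [0.5849, 0.0104, 0.2555]
eef_rot: [3.139, -0.006, -0.096]
force: [-13.8, 0.5, 5.7]
opening: 0.0132
```

Run:
```python
from mv import *
s=info()
print("rel",w2h(1,s['ee_pos']-[0,0,.155]))
```

```text
t 34.8 grasp [0.5849 0.0104 0.1005] yaw -0.096 F [-13.8   0.5   5.7] open 13.2 q [ 0.23  0.35 -0.39  1.78  0.16  1.03 -1.88]
rel [[-1.42011621e-02 -5.97156996e-05  1.00547042e-01]]
```

Request:
arm_command(
  plan=[
    {"offset": [0.003, 0, 0], "turn": 0},
    {"offset": [0.004, 0, 0], "turn": 0},
    {"offset": [0.004, 0, 0], "turn": 0},
  ],
)

```text
time: 35.17
ee_pos: [0.5864, 0.0106, 0.2557]
eef_rot: [3.137, 0.002, -0.095]
force: [-21.6, 1.4, 14.3]
opening: 0.0128
```

Request:
arm_command(
  plan=[
    {"offset": [0, 0, 0], "turn": 0},
    {"offset": [0, 0, 0], "turn": 0},
    {"offset": [0, 0, 0], "turn": 0},
    {"offset": [0, 0, -0.03], "turn": 0},
    {"offset": [0, 0, -0.09], "turn": 0},
    {"offset": [0, 0, -0.15], "turn": 0},
    {"offset": [0, 0, -0.17], "turn": 0},
    {"offset": [0, 0, -0.17], "turn": 0},
  ],
  claw=0.6,
)

```text
time: 36.17
ee_pos: [0.5872, 0.0113, 0.4276]
eef_rot: [3.138, -0.002, -0.095]
force: [-0.0, 0.3, -0.5]
opening: 0.051
```

Run:
```python
from mv import *
s=info()
o=getclouds()
d=disc(1,1.07);print(d,tgt(s,d+[0,0,.05],BY),tgt(s,d,BY))
crop(o["side"][0],240,150,370,280,5,"pics/s18.png")
```

```text
t 36.17 grasp [0.5872 0.0113 0.2726] yaw -0.095 F [-0.   0.3 -0.5] open 51.0 q [ 0.25  0.22 -0.4   1.57  0.09  1.36 -1.83]
[6.92554904e-01 1.71310538e-04 2.14544935e-01] (array([0.1059, 0.001 , 0.0083]), np.float64(-0.0)) (array([0.1058, 0.0008, 0.0583]), np.float64(-0.0))
```

View pics/s18.png

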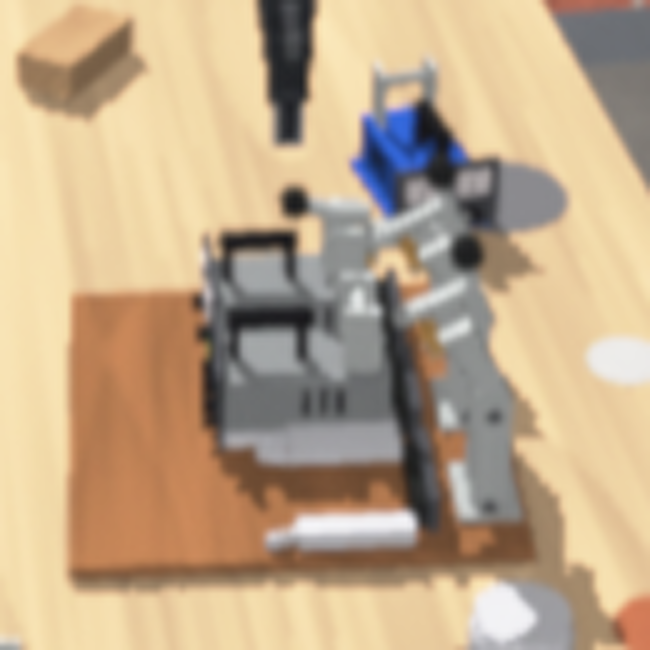

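Unit B is home in bay 1. Take the hook 1 disc, seen at crop (440,170).

Request:
arm_command(
  plan=[
    {"offset": [0.055, 0.001, 0.005], "turn": 0},
    {"offset": [0.107, 0.001, 0.008], "turn": 0},
    {"offset": [0.107, 0.001, 0.03], "turn": 0},
    {"offset": [0.107, 0.001, 0.057], "turn": 0},
    {"offset": [0.107, 0.001, 0.057], "turn": 0},
    {"offset": [0.107, 0.001, 0.057], "turn": 0},
  ],
)

```text
time: 37.02
ee_pos: [0.6929, -0.0003, 0.3675]
eef_rot: [3.137, 0.003, -0.095]
force: [-0.6, -0.3, -0.0]
opening: 0.0511
```

Request:
arm_command(
  plan=[
    {"offset": [0, 0, 0], "turn": 0},
    {"offset": [0, 0, 0], "turn": 0},
    {"offset": [0, 0, 0], "turn": 0},
    {"offset": [0, 0, 0], "turn": 0},
  ],
  claw=0.0,
)

```text
time: 37.52
ee_pos: [0.693, 0.0001, 0.3686]
eef_rot: [3.138, 0.002, -0.095]
force: [-1.4, 1.8, 6.0]
opening: 0.0131
```

Run:
```python
from mv import *
s=info(); print(disc(1,1.08), w2h(1,s['ee_pos']-[0,0,.155]))
```

```text
t 37.52 grasp [6.930e-01 1.000e-04 2.136e-01] yaw -0.095 F [-1.4  1.8  6. ] open 13.1 q [ 0.2   0.47 -0.38  1.37  0.18  1.33 -1.85]
[6.93776103e-01 5.49463407e-05 2.14799153e-01] [[ 9.44470368e-02 -7.19006856e-05  2.13636255e-01]]
```

Same arc down as for hook 0, then the press.

Request:
arm_command(
  plan=[
    {"offset": [-0.008, 0, 0.002], "turn": 0},
    {"offset": [-0.0155, 0, 0.0045], "turn": 0},
    {"offset": [-0.033, 0, 0.0115], "turn": 0},
    {"offset": [-0.049, 0, 0.0215], "turn": 0},
    {"offset": [-0.063, 0, 0.0335], "turn": 0},
    {"offset": [-0.0755, 0, 0.048], "turn": 0},
    {"offset": [-0.081, 0, 0.056], "turn": 0},
    {"offset": [-0.0855, 0, 0.0635], "turn": 0},
    {"offset": [-0.0855, 0, 0.0635], "turn": 0},
  ],
)

```text
time: 38.65
ee_pos: [0.6079, 0.0082, 0.3059]
eef_rot: [3.138, -0.0, -0.095]
force: [1.8, 1.3, 2.5]
opening: 0.0129
```

Request:
arm_command(
  plan=[
    {"offset": [-0.003, 0, 0.006], "turn": 0},
    {"offset": [-0.0055, 0, 0.0115], "turn": 0},
    {"offset": [-0.0075, 0, 0.017], "turn": 0},
    {"offset": [-0.009, 0, 0.023], "turn": 0},
    {"offset": [-0.0095, 0, 0.026], "turn": 0},
    {"offset": [-0.0095, 0, 0.029], "turn": 0},
    {"offset": [-0.0095, 0, 0.029], "turn": 0},
  ],
)

```text
time: 39.52
ee_pos: [0.5977, 0.0092, 0.2774]
eef_rot: [3.138, 0.002, -0.094]
force: [-9.6, 0.4, 9.9]
opening: 0.0131
```

Run:
```python
from mv import *
s=info(); print(disc(1,0), w2h(1,s['ee_pos']-[0,0,.155]))
```

```text
t 39.52 grasp [0.5977 0.0092 0.1224] yaw -0.094 F [-9.6  0.4  9.9] open 13.1 q [ 0.24  0.36 -0.4   1.73  0.16  1.09 -1.88]
[0.59901703 0.00908424 0.12799894] [[-1.32166720e-03  1.75053450e-05  1.22446959e-01]]
```

Request:
arm_command(
  plan=[
    {"offset": [0.001, 0, 0.003], "turn": 0},
    {"offset": [0.001, 0, 0.004], "turn": 0},
    {"offset": [0.001, 0, 0.004], "turn": 0},
  ],
)

```text
time: 39.9
ee_pos: [0.5979, 0.0094, 0.2768]
eef_rot: [3.136, 0.003, -0.095]
force: [-20.2, -0.1, 35.1]
opening: 0.0134
```

Run:
```python
from mv import *
s=info(); print(disc(1,0), w2h(1,s['ee_pos']-[0,0,.155]))
```

```text
t 39.9 grasp [0.5979 0.0094 0.1218] yaw -0.095 F [-20.2  -0.1  35.1] open 13.4 q [ 0.24  0.36 -0.4   1.73  0.16  1.09 -1.88]
[0.59901703 0.00908424 0.12799894] [[-0.00114795  0.00016315  0.12178986]]
```

Hook 1 hit a hard stop at 35 N. Release and head for unit A.

Request:
arm_command(
  plan=[
    {"offset": [0, 0, -0.001], "turn": 0},
    {"offset": [0, 0, -0.001], "turn": 0},
    {"offset": [0, 0, -0.001], "turn": 0},
    {"offset": [0, 0, -0.05], "turn": 0},
    {"offset": [0, 0, -0.11], "turn": 0},
    {"offset": [-0.03, 0.05, -0.12], "turn": 0.05},
    {"offset": [-0.05, 0.11, -0.12], "turn": 0.1},
    {"offset": [-0.08, 0.17, -0.12], "turn": 0.15},
    {"offset": [-0.1, 0.22, -0.12], "turn": 0.17},
    {"offset": [-0.12, 0.28, -0.12], "turn": 0.17},
  ],
  claw=0.9,
)

```text
time: 41.15
ee_pos: [0.4514, -0.2581, 0.3984]
eef_rot: [3.136, 0.002, -0.265]
force: [1.4, -1.4, 0.5]
opening: 0.0767
```

Run:
```python
from mv import *
s=info()
o=getclouds(); discs(o)
(p,c),n=unitfit(o,(.394,-.341),yaws=[2.88]); print(p,c,n)
(p2,c),n=unitfit(o,(.394,-.341),yaws=[2.88],cams=("side",)); print(p2,c,n)
g=ug(p); print(g,tgt(s,g+[0,0,.07],p[2]-np.pi))
crop(o["side"][0],220,150,350,280,5,"pics/s19.png");crop(o["side"][0],200,240,330,370,5,"pics/s20.png")
```

```text
t 41.15 grasp [ 0.4514 -0.2581  0.2434] yaw -0.265 F [ 1.4 -1.4  0.5] open 76.7 q [ 0.61  0.08 -0.19  1.78  0.02  1.28 -1.42]
0 top 28 y 0.0003 x [-0.01  -0.001  0.008] z [0.133 0.137 0.143] theta 0.078 hook y med 0.0013
0 side 9 y -0.0075 x [-0.003  0.004  0.007] z [0.128 0.135 0.137] theta 0.048 hook y med -0.006
1 top 25 y 0.0007 x [-0.009 -0.001  0.011] z [0.131 0.137 0.144] theta 0.075 hook y med 0.0012
1 side 19 y -0.0087 x [-0.004  0.     0.007] z [0.125 0.134 0.138] theta 0.049 hook y med -0.0065
2 top 28 y 0.0015 x [0.091 0.097 0.107] z [0.22  0.225 0.23 ] theta 1.11 hook y med 0.0031
2 side 21 y -0.0075 x [0.092 0.099 0.105] z [0.213 0.221 0.226] theta 1.113 hook y med -0.0072
[ 0.39549201 -0.34209794  2.87536907] 2.2459029588272195 1308
[ 0.39548999 -0.3421032   2.87548668] 2.243338824135594 1307
[ 0.40899881 -0.3457812   0.085     ] (array([-0.0178,  0.0952,  0.0889]), np.float64(0.002))
```

View pics/s19.png

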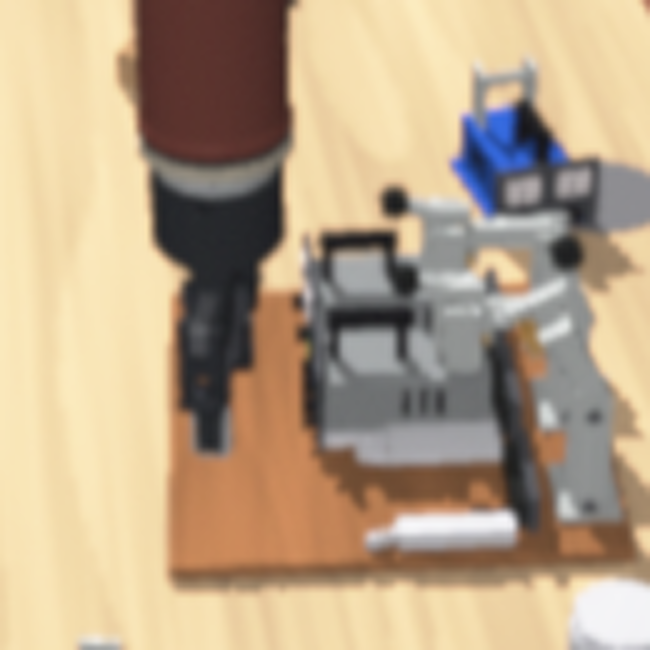

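View pics/s20.png

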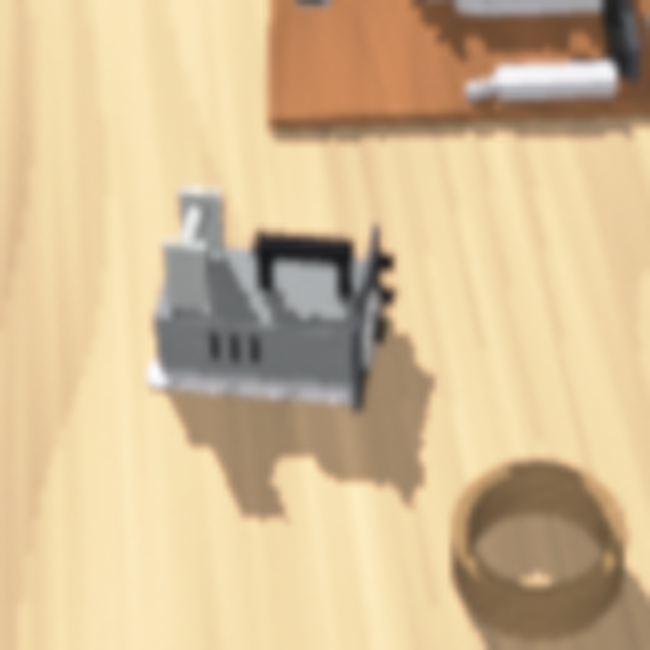

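Hooks 0 and 1 read identically down. Unit A (dial facing right) is at crop (265,310). Approach its handle.

Request:
arm_command(
  plan=[
    {"offset": [-0.01, 0.05, 0.03], "turn": 0.002},
    {"offset": [-0.0195, 0.095, 0.07], "turn": 0.002},
    {"offset": [-0.0195, 0.095, 0.1], "turn": 0.002},
    {"offset": [-0.0195, 0.095, 0.1], "turn": 0.002},
    {"offset": [-0.0195, 0.095, 0.1], "turn": 0.002},
  ],
)

```text
time: 41.88
ee_pos: [0.4047, -0.3498, 0.3]
eef_rot: [3.133, 0.002, -0.276]
force: [-1.0, -0.4, 1.0]
opening: 0.0764
```

Run:
```python
from mv import *
s=info(); p=[.3942,-.3407,2.876]; g=ug(p); print(g,tgt(s,g+[0,0,.0],p[2]-np.pi))
o=getclouds()
crop(o["side"][0],200,200,330,330,5,"pics/s21.png")
```

```text
t 41.88 grasp [ 0.4047 -0.3498  0.145 ] yaw -0.276 F [-1.  -0.4  1. ] open 76.4 q [ 0.72  0.19 -0.1   1.87  0.03  1.08 -1.24]
[ 0.40770912 -0.34437474  0.085     ] (array([ 0.0016, -0.0066,  0.0599]), np.float64(-0.01))
```

View pics/s21.png

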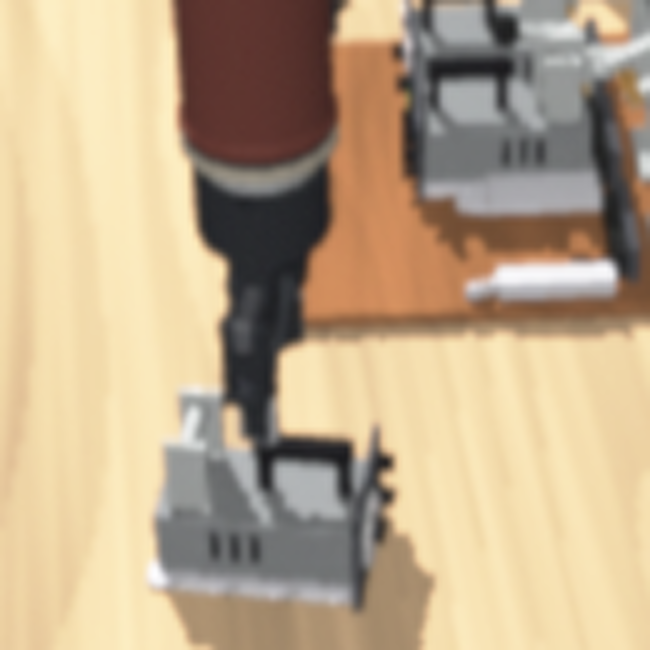

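Request:
arm_command(
  plan=[
    {"offset": [0.005, -0.0065, 0.02], "turn": -0.01},
    {"offset": [0.005, -0.0065, 0.045], "turn": -0.01},
    {"offset": [0.005, -0.0065, 0.058], "turn": -0.01},
    {"offset": [0.005, -0.0065, 0.058], "turn": -0.01},
    {"offset": [0.005, -0.0065, 0.058], "turn": -0.01},
  ],
)

```text
time: 42.6
ee_pos: [0.4116, -0.3458, 0.2435]
eef_rot: [3.132, -0.0, -0.266]
force: [0.2, -0.1, 0.5]
opening: 0.0766
```

Request:
arm_command(
  plan=[
    {"offset": [0, 0, 0], "turn": 0},
    {"offset": [0, 0, 0], "turn": 0},
    {"offset": [0, 0, 0], "turn": 0},
    {"offset": [0, 0, 0], "turn": 0},
    {"offset": [0, 0, 0], "turn": 0},
  ],
  claw=0.0,
)

```text
time: 43.22
ee_pos: [0.4117, -0.3455, 0.2435]
eef_rot: [3.132, -0.0, -0.265]
force: [0.6, 1.5, -0.4]
opening: 0.0127
```

Run:
```python
from mv import *
s=info()
p=np.array([.3942,-.3407]);d=s['ee_pos'][:2]-p; print("local x",d@[np.cos(2.876),np.sin(2.876)])
o=getclouds()
crop(o["side"][0],200,200,330,330,5,"pics/s22.png")
t=b2w(2,-.145); print(t,tgt(s,[t[0],t[1],s['ee_pos'][2]-.155+.04],BY+np.pi))
```

```text
t 43.23 grasp [ 0.4117 -0.3455  0.0885] yaw -0.265 F [ 0.6  1.5 -0.4] open 12.7 q [ 0.71  0.26 -0.11  1.92  0.04  0.97 -1.26]
local x -0.018149393235443876
[ 0.4448022  -0.08069219] (array([-0.0375, -0.2639, -0.0424]), np.float64(2.971))
```

View pics/s22.png

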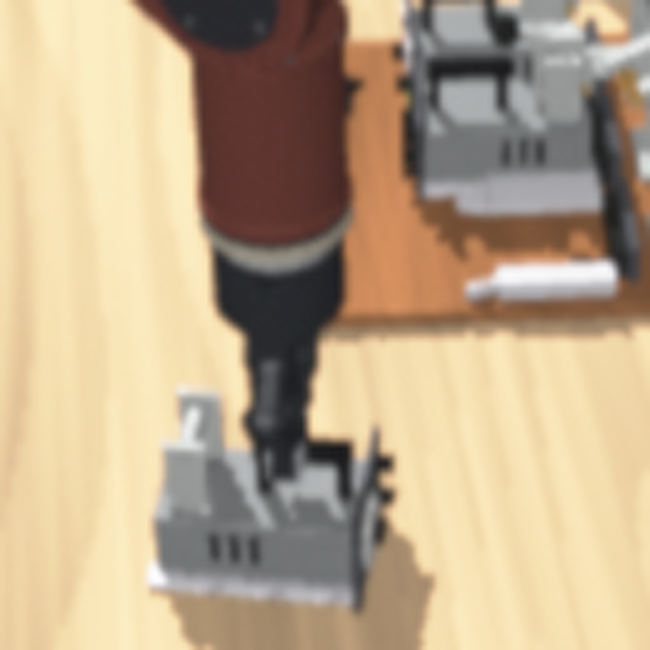

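Gripped. Lift, turning -3.31 rad (away from the joint limit) about half way, before the final approach to the bay 2 mouth.

Request:
arm_command(
  plan=[
    {"offset": [0, 0, -0.02], "turn": 0},
    {"offset": [0, 0, -0.041], "turn": -0.1},
    {"offset": [-0.003, -0.02, -0.042], "turn": -0.28},
    {"offset": [-0.006, -0.04, -0.042], "turn": -0.46},
    {"offset": [-0.009, -0.06, -0.042], "turn": -0.64},
    {"offset": [-0.012, -0.08, -0.042], "turn": -0.82},
    {"offset": [-0.015, -0.1, -0.042], "turn": -1.0},
    {"offset": [-0.018, -0.12, -0.042], "turn": -1.18},
    {"offset": [-0.018, -0.12, -0.042], "turn": -1.36},
    {"offset": [-0.018, -0.12, -0.042], "turn": -1.54},
  ],
)

```text
time: 44.58
ee_pos: [0.4253, -0.2245, 0.2836]
eef_rot: [-3.14, 0.009, 1.281]
force: [-0.4, 0.2, -6.0]
opening: 0.0127
```

Run:
```python
from mv import *
s=info()
t=b2w(2,-.145); print(t,tgt(s,[t[0],t[1],.0885+.04],BY+np.pi))
```

```text
t 44.58 grasp [ 0.4253 -0.2245  0.1286] yaw 1.281 F [-0.4  0.2 -6. ] open 12.7 q [ 0.7   0.12 -0.33  2.    0.05  1.04  0.06]
[ 0.4448022  -0.08069219] (array([ 0.1434, -0.0224, -0.0012]), np.float64(-1.766))
```

Request:
arm_command(
  plan=[
    {"offset": [0, 0, -0.001], "turn": -0.18},
    {"offset": [0, 0, -0.001], "turn": -0.36},
    {"offset": [0, 0, -0.001], "turn": -0.54},
    {"offset": [0, 0, -0.001], "turn": -0.72},
    {"offset": [0, 0, -0.001], "turn": -0.9},
    {"offset": [0.01, -0.002, -0.001], "turn": -1.08},
    {"offset": [0.03, -0.005, -0.001], "turn": -1.26},
    {"offset": [0.05, -0.008, -0.001], "turn": -1.44},
    {"offset": [0.08, -0.012, -0.001], "turn": -1.62},
    {"offset": [0.1, -0.016, -0.001], "turn": -1.766},
  ],
)

```text
time: 45.82
ee_pos: [0.4382, -0.123, 0.283]
eef_rot: [-3.133, -0.004, 3.053]
force: [-0.0, -0.2, -7.3]
opening: 0.0125
```

Run:
```python
from mv import *
s=info()
t=b2w(2,-.145); print(t,tgt(s,[t[0],t[1],.0885+.03],BY+np.pi))
```

```text
t 45.83 grasp [ 0.4382 -0.123   0.128 ] yaw 3.053 F [-0.  -0.2 -7.3] open 12.5 q [ 0.69  0.08 -0.54  2.04  0.06  1.03  1.61]
[ 0.4448022  -0.08069219] (array([-0.0029,  0.0428,  0.0091]), np.float64(0.006))
```

Request:
arm_command(
  plan=[
    {"offset": [-0.001, 0.02, 0.004], "turn": 0.006},
    {"offset": [-0.003, 0.043, 0.009], "turn": 0.006},
    {"offset": [-0.003, 0.043, 0.009], "turn": 0.006},
    {"offset": [-0.003, 0.043, 0.009], "turn": 0.006},
  ],
)

```text
time: 46.32
ee_pos: [0.4445, -0.0811, 0.2732]
eef_rot: [-3.133, -0.005, 3.046]
force: [0.8, -0.2, -5.8]
opening: 0.0128
```

Run:
```python
from mv import *
s=info()
t=b2w(2,-.145); print(t,tgt(s,[t[0],t[1],.0885+.0135],BY+np.pi))
o=getclouds()
crop(o["side"][0],220,170,350,300,5,"pics/s23.png")
```

```text
t 46.33 grasp [ 0.4445 -0.0811  0.1182] yaw 3.046 F [ 0.8 -0.2 -5.8] open 12.8 q [ 0.64  0.09 -0.58  2.06  0.07  1.01  1.5 ]
[ 0.4448022  -0.08069219] (array([-0.0003,  0.0006,  0.0162]), np.float64(-0.0))
```

View pics/s23.png

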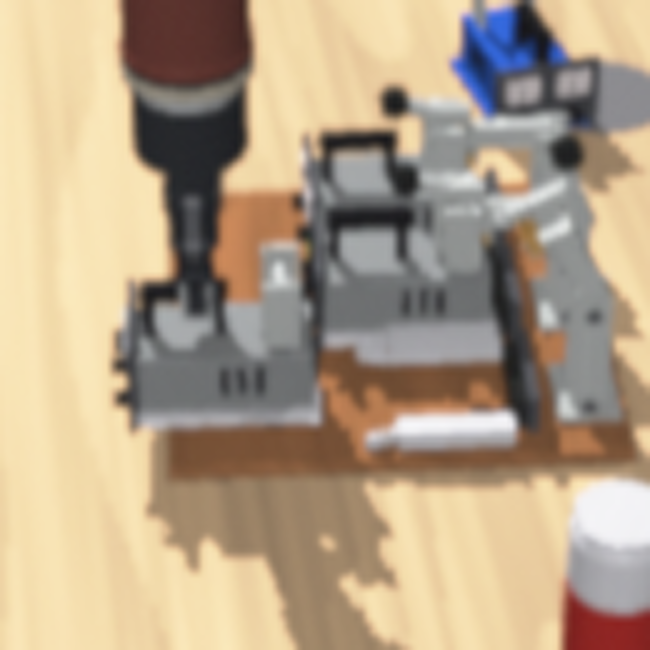

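Unit A is at the bay 2 mouth, rear leading. The tool x axis now points to -x, so sliding in is negative x; I add 1.3 mm in y for the wrist's small tilt.

Request:
arm_command(
  plan=[
    {"offset": [0, 0.0018, 0.01], "turn": 0},
    {"offset": [0, 0.0018, 0.0165], "turn": 0},
    {"offset": [0, 0.0018, 0.0165], "turn": 0},
    {"offset": [-0.012, 0.0018, 0.0165], "turn": 0},
    {"offset": [-0.024, 0.0018, 0.0165], "turn": 0},
    {"offset": [-0.036, 0.0018, 0.0165], "turn": 0},
    {"offset": [-0.046, 0.0018, 0.0165], "turn": 0},
    {"offset": [-0.056, 0.0018, 0.0165], "turn": 0},
    {"offset": [-0.056, 0.0018, 0.0165], "turn": 0},
  ],
)

```text
time: 47.55
ee_pos: [0.5013, -0.0848, 0.2566]
eef_rot: [-3.134, -0.004, 3.046]
force: [1.2, 0.8, -6.5]
opening: 0.0126
```

Run:
```python
from mv import *
s=info()
print("rel",w2h(2,s['ee_pos']-[0,0,.155]), tgt(s,[*b2w(2,-.017),s['ee_pos'][2]-.155],BY+np.pi))
o=getclouds()
crop(o["side"][0],220,170,350,300,5,"pics/s24.png")
```

```text
t 47.55 grasp [ 0.5013 -0.0848  0.1016] yaw 3.046 F [ 1.2  0.8 -6.5] open 12.6 q [ 0.59  0.23 -0.57  1.95  0.16  1.    1.43]
rel [[-0.0883253   0.00129774  0.10164085]] (array([-0.0713, -0.0013, -0.0003]), np.float64(-0.001))
```

View pics/s24.png

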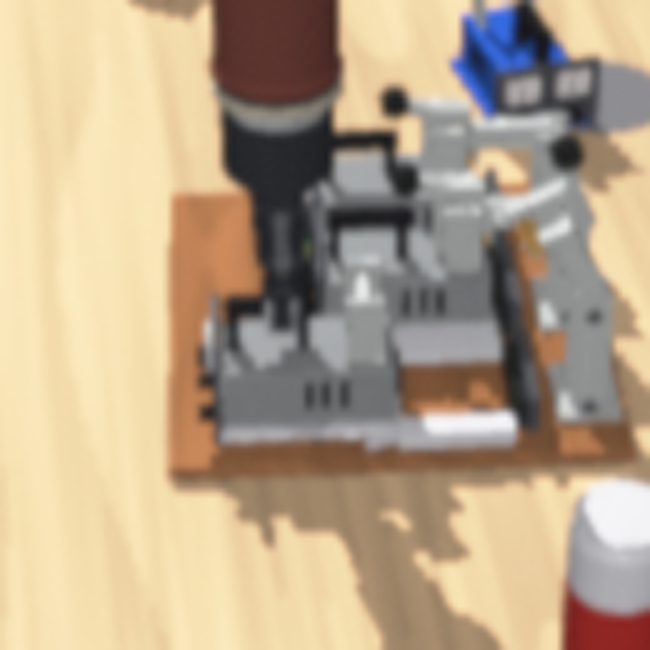

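Entering the rails cleanly.

Request:
arm_command(
  plan=[
    {"offset": [-0.01, 0, 0], "turn": 0},
    {"offset": [-0.02, 0, 0], "turn": 0},
    {"offset": [-0.03, 0, 0], "turn": 0},
    {"offset": [-0.04, 0, 0], "turn": 0},
    {"offset": [-0.048, 0, 0], "turn": 0},
    {"offset": [-0.054, 0, 0], "turn": 0},
    {"offset": [-0.06, 0, 0], "turn": 0},
    {"offset": [-0.06, 0, 0], "turn": 0},
  ],
)

```text
time: 48.65
ee_pos: [0.561, -0.0905, 0.2563]
eef_rot: [-3.134, -0.003, 3.046]
force: [0.8, 1.5, -5.6]
opening: 0.013
```

Request:
arm_command(
  plan=[
    {"offset": [-0.004, 0, 0.001], "turn": 0},
    {"offset": [-0.008, 0, 0.001], "turn": 0},
    {"offset": [-0.011, 0, 0.001], "turn": 0},
    {"offset": [-0.013, 0, 0.001], "turn": 0},
    {"offset": [-0.013, 0, 0.001], "turn": 0},
  ],
)

```text
time: 49.28
ee_pos: [0.5738, -0.0919, 0.2558]
eef_rot: [-3.133, -0.004, 3.046]
force: [-4.7, 0.6, 3.6]
opening: 0.0129
```

Run:
```python
from mv import *
s=info()
print("rel",w2h(2,s['ee_pos']-[0,0,.155]))
```

```text
t 49.27 grasp [ 0.5738 -0.0919  0.1008] yaw 3.046 F [-4.7  0.6  3.6] open 12.9 q [ 0.53  0.37 -0.54  1.78  0.23  1.05  1.38]
rel [[-0.01553159  0.00103632  0.10079745]]
```

Request:
arm_command(
  plan=[
    {"offset": [-0.002, 0, 0], "turn": 0},
    {"offset": [-0.004, 0, 0], "turn": 0},
    {"offset": [-0.005, 0, 0], "turn": 0},
    {"offset": [-0.005, 0, 0], "turn": 0},
  ],
)

```text
time: 49.78
ee_pos: [0.577, -0.0923, 0.2562]
eef_rot: [-3.132, -0.009, 3.045]
force: [-18.2, 2.5, 15.3]
opening: 0.0125
```

Run:
```python
from mv import *
s=info()
print("rel",w2h(2,s['ee_pos']-[0,0,.155]))
```

```text
t 49.77 grasp [ 0.577  -0.0923  0.1012] yaw 3.045 F [-18.2   2.5  15.3] open 12.5 q [ 0.53  0.38 -0.54  1.77  0.23  1.06  1.38]
rel [[-0.01224861  0.00097321  0.10123694]]
```

Request:
arm_command(
  plan=[
    {"offset": [0, 0, 0], "turn": 0},
    {"offset": [0, 0, 0], "turn": 0},
    {"offset": [0, 0, 0], "turn": 0},
    {"offset": [0, 0, -0.03], "turn": 0},
    {"offset": [0, 0, -0.09], "turn": 0},
    {"offset": [0, 0, -0.15], "turn": 0},
    {"offset": [0, 0, -0.17], "turn": 0},
    {"offset": [0, 0, -0.17], "turn": 0},
  ],
  claw=0.6,
)

```text
time: 50.78
ee_pos: [0.5792, -0.0907, 0.428]
eef_rot: [-3.131, -0.005, 3.045]
force: [-0.2, -0.2, -0.6]
opening: 0.0514
```

Run:
```python
from mv import *
s=info()
o=getclouds(); discs(o)
d=disc(2,1.11);print(d,tgt(s,d+[0,0,.05],BY+np.pi),tgt(s,d,BY+np.pi))
crop(o["side"][0],240,150,370,280,5,"pics/s25.png")
```

```text
t 50.77 grasp [ 0.5792 -0.0907  0.273 ] yaw 3.045 F [-0.2 -0.2 -0.6] open 51.4 q [ 0.55  0.24 -0.57  1.56  0.14  1.38  1.45]
0 top 28 y 0.0002 x [-0.009 -0.001  0.008] z [0.128 0.138 0.144] theta 0.082 hook y med 0.0012
0 side few 0
1 top 23 y 0.0007 x [-0.009 -0.002  0.011] z [0.132 0.139 0.145] theta 0.071 hook y med 0.0013
1 side 20 y -0.0064 x [-0.007 -0.     0.007] z [0.124 0.133 0.139] theta 0.031 hook y med -0.0062
2 top 89 y -0.0021 x [0.016 0.023 0.031] z [0.641 0.651 0.658] theta 1.108 hook y med -0.0004
2 side 48 y -0.0096 x [-0.026  0.019  0.104] z [0.213 0.34  0.422] theta 0.977 hook y med -0.0077
[ 0.68758888 -0.10382656  0.21548803] (array([-0.1092, -0.0026,  0.007 ]), np.float64(-0.001)) (array([-0.1094, -0.002 ,  0.057 ]), np.float64(-0.001))
```

View pics/s25.png

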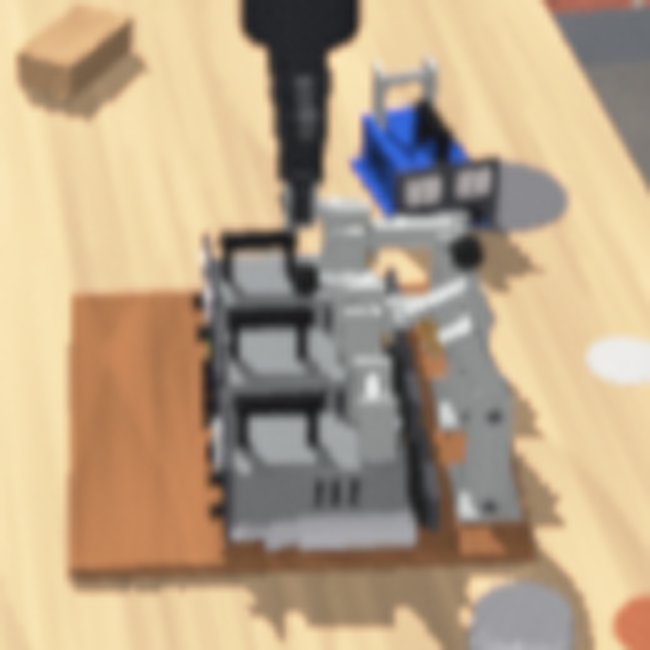

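All three units are home side by side. Take the hook 2 disc, seen at crop (467,252).

Request:
arm_command(
  plan=[
    {"offset": [-0.055, -0.001, 0.004], "turn": 0},
    {"offset": [-0.109, -0.001, 0.007], "turn": 0},
    {"offset": [-0.1095, -0.001, 0.03], "turn": 0},
    {"offset": [-0.1095, -0.001, 0.056], "turn": 0},
    {"offset": [-0.1095, -0.001, 0.056], "turn": 0},
    {"offset": [-0.1095, -0.001, 0.056], "turn": 0},
  ],
)

```text
time: 51.62
ee_pos: [0.6869, -0.103, 0.3682]
eef_rot: [-3.132, -0.01, 3.045]
force: [0.6, 0.7, 0.7]
opening: 0.0511
```

Request:
arm_command(
  plan=[
    {"offset": [0, 0, 0], "turn": 0},
    {"offset": [0, 0, 0], "turn": 0},
    {"offset": [0, 0, 0], "turn": 0},
    {"offset": [0, 0, 0], "turn": 0},
  ],
  claw=0.0,
)

```text
time: 52.12
ee_pos: [0.687, -0.1029, 0.3693]
eef_rot: [-3.132, -0.009, 3.045]
force: [-1.4, 0.3, 5.7]
opening: 0.013
```

Run:
```python
from mv import *
s=info(); print(disc(2,1.11), w2h(2,s['ee_pos']-[0,0,.155]))
a0=disc(2,1.11)
for t in (1.02,.93,.8,.65,.5,.35,.27,.2): 
    d=disc(2,t)-a0; print(t,np.round(np.hypot(d[0],d[1]),4),np.round(d[2],4))
```

```text
t 52.12 grasp [ 0.687  -0.1029  0.2143] yaw 3.045 F [-1.4  0.3  5.7] open 13.0 q [ 0.46  0.5  -0.54  1.36  0.27  1.36  1.39]
[ 0.68758888 -0.10382656  0.21548803] [[0.09819994 0.00088295 0.21432097]]
1.02 0.011 -0.0024
0.93 0.0218 -0.0058
0.8 0.0367 -0.0123
0.65 0.0526 -0.0222
0.5 0.0669 -0.0344
0.35 0.0793 -0.0485
0.27 0.0849 -0.0568
0.2 0.0893 -0.0644
```

Request:
arm_command(
  plan=[
    {"offset": [0.011, 0, 0.0025], "turn": 0},
    {"offset": [0.022, 0, 0.006], "turn": 0},
    {"offset": [0.0365, 0, 0.0125], "turn": 0},
    {"offset": [0.0525, 0, 0.022], "turn": 0},
    {"offset": [0.067, 0, 0.0345], "turn": 0},
    {"offset": [0.0795, 0, 0.0485], "turn": 0},
    {"offset": [0.085, 0, 0.057], "turn": 0},
    {"offset": [0.0895, 0, 0.0645], "turn": 0},
    {"offset": [0.0895, 0, 0.0645], "turn": 0},
  ],
)

```text
time: 53.25
ee_pos: [0.5975, -0.0945, 0.3061]
eef_rot: [-3.132, -0.007, 3.046]
force: [3.2, 1.8, 0.5]
opening: 0.013
```

Request:
arm_command(
  plan=[
    {"offset": [0.003, 0, 0.006], "turn": 0},
    {"offset": [0.0055, 0, 0.0115], "turn": 0},
    {"offset": [0.0075, 0, 0.017], "turn": 0},
    {"offset": [0.009, 0, 0.023], "turn": 0},
    {"offset": [0.0095, 0, 0.026], "turn": 0},
    {"offset": [0.0095, 0, 0.03], "turn": 0},
    {"offset": [0.0095, 0, 0.03], "turn": 0},
  ],
)

```text
time: 54.12
ee_pos: [0.5871, -0.0935, 0.2763]
eef_rot: [-3.132, -0.01, 3.046]
force: [-6.1, 1.6, 8.9]
opening: 0.0128
```

Run:
```python
from mv import *
s=info(); print(disc(2,0), w2h(2,s['ee_pos']-[0,0,.155]))
```

```text
t 54.12 grasp [ 0.5871 -0.0935  0.1213] yaw 3.046 F [-6.1  1.6  8.9] open 12.8 q [ 0.54  0.38 -0.56  1.73  0.23  1.11  1.38]
[ 0.58915189 -0.09444682  0.12799894] [[-0.00210477  0.00076592  0.12130379]]
```

Request:
arm_command(
  plan=[
    {"offset": [-0.001, 0, 0.003], "turn": 0},
    {"offset": [-0.001, 0, 0.004], "turn": 0},
    {"offset": [-0.001, 0, 0.004], "turn": 0},
  ],
)

```text
time: 54.5
ee_pos: [0.5874, -0.0933, 0.2755]
eef_rot: [-3.13, -0.012, 3.046]
force: [-20.1, 2.5, 35.3]
opening: 0.0128
```

Run:
```python
from mv import *
s=info(); print(disc(2,0), w2h(2,s['ee_pos']-[0,0,.155]))
```

```text
t 54.5 grasp [ 0.5874 -0.0933  0.1205] yaw 3.046 F [-20.1   2.5  35.3] open 12.8 q [ 0.54  0.38 -0.56  1.73  0.24  1.11  1.38]
[ 0.58915189 -0.09444682  0.12799894] [[-0.00185279  0.00096147  0.12045215]]
```

Hard stop at 35 N again, but the fingertips were close to the handle top. So I'll release and verify each hook by pressing on its disc from above with closed fingers.

Request:
arm_command(
  plan=[
    {"offset": [0, 0, -0.002], "turn": 0},
    {"offset": [0, 0, -0.002], "turn": 0},
    {"offset": [0, 0, -0.002], "turn": 0},
    {"offset": [0, 0, -0.02], "turn": 0},
    {"offset": [0, 0, -0.07], "turn": 0},
    {"offset": [0, 0, -0.07], "turn": 0},
  ],
  claw=0.6,
)

```text
time: 55.25
ee_pos: [0.5896, -0.0922, 0.3505]
eef_rot: [-3.129, -0.004, 3.046]
force: [-0.9, 0.1, -0.5]
opening: 0.0512
```

Run:
```python
from mv import *
s=info(); d=disc(2,0); print(d,tgt(s,[d[0],d[1],.165],BY+np.pi))
o=getclouds(); discs(o)
crop(o["side"][0],260,160,340,240,7,"pics/s26.png")
```

```text
t 55.25 grasp [ 0.5896 -0.0922  0.1955] yaw 3.046 F [-0.9  0.1 -0.5] open 51.2 q [ 0.55  0.32 -0.58  1.64  0.19  1.24  1.41]
[ 0.58915189 -0.09444682  0.12799894] (array([ 0.0001, -0.0019,  0.0306]), np.float64(-0.001))
0 top 26 y 0.0001 x [-0.01  -0.001  0.009] z [0.131 0.138 0.143] theta 0.066 hook y med 0.0013
0 side few 0
1 top 23 y 0.0007 x [-0.009 -0.002  0.011] z [0.13  0.137 0.144] theta 0.061 hook y med 0.0013
1 side few 0
2 top 76 y -0.0026 x [0.028 0.034 0.041] z [0.565 0.573 0.58 ] theta 1.102 hook y med -0.0004
2 side 45 y -0.0082 x [-0.017 -0.001  0.03 ] z [0.126 0.14  0.34 ] theta 0.103 hook y med -0.0074
```

View pics/s26.png

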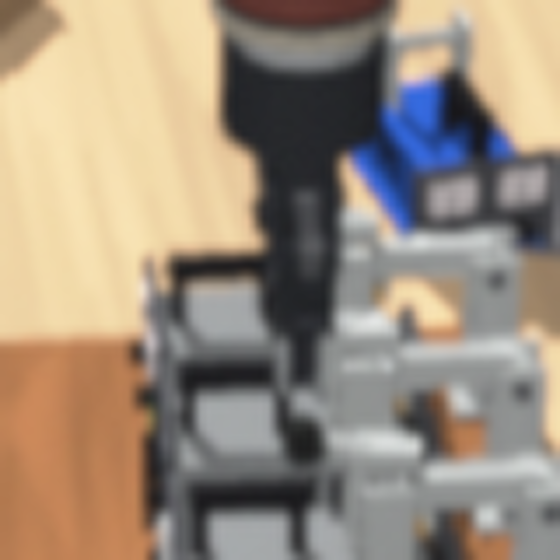

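Request:
arm_command(
  plan=[
    {"offset": [0, 0, 0], "turn": 0},
    {"offset": [0, 0, 0], "turn": 0},
    {"offset": [0, 0, 0], "turn": 0},
    {"offset": [0, 0, 0], "turn": 0},
    {"offset": [0, 0, 0.03], "turn": 0},
    {"offset": [0, 0, 0.035], "turn": 0},
    {"offset": [0, 0, 0.037], "turn": 0},
    {"offset": [0, 0, 0.037], "turn": 0},
  ],
  claw=0.0,
)

```text
time: 56.35
ee_pos: [0.5881, -0.0927, 0.3122]
eef_rot: [-3.129, -0.009, 3.046]
force: [-9.2, 1.1, 21.1]
opening: 0.0003
```

Request:
arm_command(
  plan=[
    {"offset": [0, 0, 0.002], "turn": 0},
    {"offset": [0, 0, 0.004], "turn": 0},
    {"offset": [0, 0, 0.004], "turn": 0},
  ],
)

```text
time: 56.72
ee_pos: [0.588, -0.0924, 0.3119]
eef_rot: [-3.127, -0.009, 3.046]
force: [-14.2, 1.5, 29.7]
opening: -0.0002
```

Hook 2 is rigid at tip z 0.1389, the disc-top height at θ = 0. Same check on hook 1, then hook 0.

Request:
arm_command(
  plan=[
    {"offset": [0, 0, -0.03], "turn": 0},
    {"offset": [0, 0.05, -0.04], "turn": 0},
    {"offset": [0, 0.104, -0.04], "turn": 0},
    {"offset": [0, 0.104, -0.03], "turn": 0},
    {"offset": [0, 0.104, -0.01], "turn": 0},
    {"offset": [0, 0.104, 0], "turn": 0},
    {"offset": [0, 0.104, 0.003], "turn": 0},
    {"offset": [0, 0.104, 0.003], "turn": 0},
  ],
)

```text
time: 57.72
ee_pos: [0.5973, 0.0102, 0.3114]
eef_rot: [-3.125, -0.009, 3.043]
force: [-22.5, -1.8, 45.0]
opening: 0.0001
```

Request:
arm_command(
  plan=[
    {"offset": [0, 0, 0.002], "turn": 0},
    {"offset": [0, 0, 0.004], "turn": 0},
    {"offset": [0, 0, 0.004], "turn": 0},
  ],
)

```text
time: 58.1
ee_pos: [0.597, 0.0102, 0.3115]
eef_rot: [-3.124, -0.008, 3.042]
force: [-18.3, 2.0, 41.3]
opening: 0.0
```

Request:
arm_command(
  plan=[
    {"offset": [0, 0, -0.03], "turn": 0},
    {"offset": [0, 0.05, -0.04], "turn": 0},
    {"offset": [0, 0.104, -0.04], "turn": 0},
    {"offset": [0, 0.104, -0.03], "turn": 0},
    {"offset": [0, 0.104, -0.015], "turn": 0},
    {"offset": [0, 0.104, -0.008], "turn": 0},
    {"offset": [0, 0.104, -0.003], "turn": 0},
    {"offset": [0, 0.104, -0.003], "turn": 0},
  ],
)

```text
time: 59.1
ee_pos: [0.6075, 0.1123, 0.313]
eef_rot: [-3.123, -0.008, 3.04]
force: [-1.8, -1.9, 2.9]
opening: 0.0004
```

Request:
arm_command(
  plan=[
    {"offset": [0, 0, 0.002], "turn": 0},
    {"offset": [0, 0, 0.004], "turn": 0},
    {"offset": [0, 0, 0.004], "turn": 0},
  ],
)

```text
time: 59.48
ee_pos: [0.6073, 0.1123, 0.312]
eef_rot: [-3.123, -0.007, 3.04]
force: [-11.2, -0.8, 25.5]
opening: 0.0001
```

All three discs are rigid at tip z about 0.139. Retreat and take the final look.

Request:
arm_command(
  plan=[
    {"offset": [0, 0, -0.05], "turn": 0},
    {"offset": [0, 0, -0.11], "turn": 0},
    {"offset": [0.05, 0, -0.12], "turn": 0},
    {"offset": [0.1, 0.03, -0.12], "turn": 0},
    {"offset": [0.14, 0.07, -0.12], "turn": 0},
    {"offset": [0.17, 0.12, -0.12], "turn": 0},
    {"offset": [0.17, 0.17, -0.12], "turn": 0},
    {"offset": [0.17, 0.2, -0.12], "turn": 0},
    {"offset": [0.17, 0.2, -0.12], "turn": 0},
  ],
)

```text
time: 60.6
ee_pos: [0.4591, 0.3324, 0.4291]
eef_rot: [-3.124, -0.008, 3.042]
force: [0.5, -0.2, -0.0]
opening: -0.0001
```

Run:
```python
from mv import *
s=info()
o=getclouds(); discs(o)
for k in range(3):
    for cam in ("top","side"):
        C=o[cam][2].reshape(-1,3); q=w2h(k,C); I=o[cam][0].reshape(-1,3).max(1)
        # handle: dark, z 98-108
        m=(I<70)&(abs(q[:,1])<.016)&(q[:,2]>.094)&(q[:,2]<.112)&(q[:,0]>-.07)&(q[:,0]<.012)
        l=(abs(q[:,1])<.03)&(q[:,2]>.109)&(q[:,2]<.122)&(abs(q[:,1])>.012)&(q[:,0]>.01)&(q[:,0]<.075)
        print(k,cam,"handle x",np.round(np.percentile(q[m,0],[3,97]),4),"lug x",np.round(np.percentile(q[l,0],[3,50,97]),4),l.sum())
for l in ("spray_can","tape_roll","offcut"):
    for r in env.silhouettes("side",l)[:1]:
        P=o["side"][2][r['mask']]; print(l,round(r['p'],2),np.round(np.median(P,0),3))
crop(o["side"][0],250,160,340,250,7,"pics/s27.png");crop(o["top"][0],235,130,345,240,6,"pics/t27.png")
```

```text
t 60.6 grasp [0.4591 0.3324 0.2741] yaw 3.042 F [ 0.5 -0.2 -0. ] open -0.1 q [ 0.01  0.26 -0.85  1.59  0.2   1.4   0.61]
0 top 26 y -0.0009 x [-0.009 -0.001  0.009] z [0.13  0.138 0.141] theta 0.08 hook y med 0.0013
0 side 10 y -0.0064 x [-0.004  0.002  0.007] z [0.127 0.132 0.137] theta 0.035 hook y med -0.0064
1 top 20 y 0.0005 x [-0.008 -0.001  0.008] z [0.13  0.135 0.142] theta 0.055 hook y med 0.0011
1 side 20 y -0.0068 x [-0.007 -0.     0.007] z [0.124 0.133 0.142] theta 0.035 hook y med -0.0065
2 top 39 y 0.0024 x [-0.009 -0.     0.014] z [0.128 0.137 0.143] theta 0.066 hook y med 0.0018
2 side 26 y -0.0075 x [-0.005  0.002  0.009] z [0.125 0.134 0.139] theta 0.055 hook y med -0.0053
0 top handle x [-0.055  -0.0051] lug x [0.0268 0.0385 0.0531] 39
0 side handle x [-0.0487  0.0001] lug x [0.026  0.0407 0.0509] 22
1 top handle x [-0.0535 -0.0074] lug x [0.0291 0.0391 0.0511] 38
1 side handle x [-0.0508  0.0036] lug x [0.0289 0.0417 0.0542] 27
2 top handle x [-0.0548 -0.0099] lug x [0.0284 0.0401 0.0526] 43
2 side handle x [-0.0517  0.0023] lug x [0.0276 0.0424 0.0544] 25
spray_can 0.91 [ 0.647 -0.427  0.105]
tape_roll 0.91 [ 0.527 -0.539  0.026]
offcut 0.78 [0.482 0.561 0.03 ]
```

View pics/s27.png

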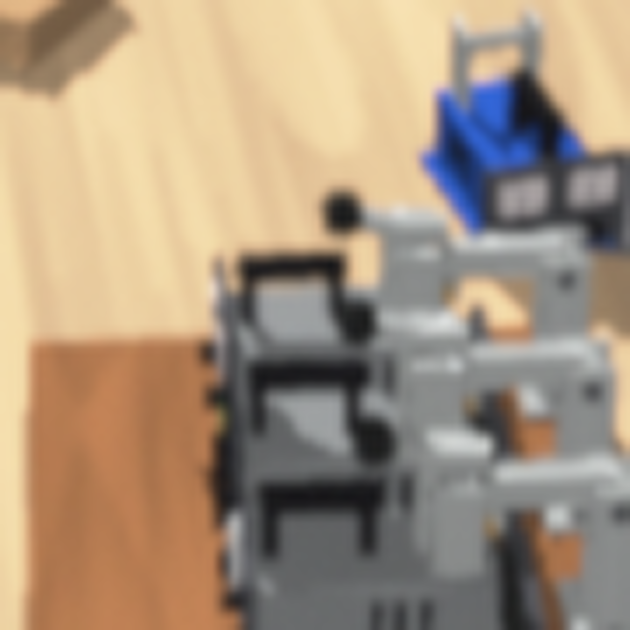

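View pics/t27.png

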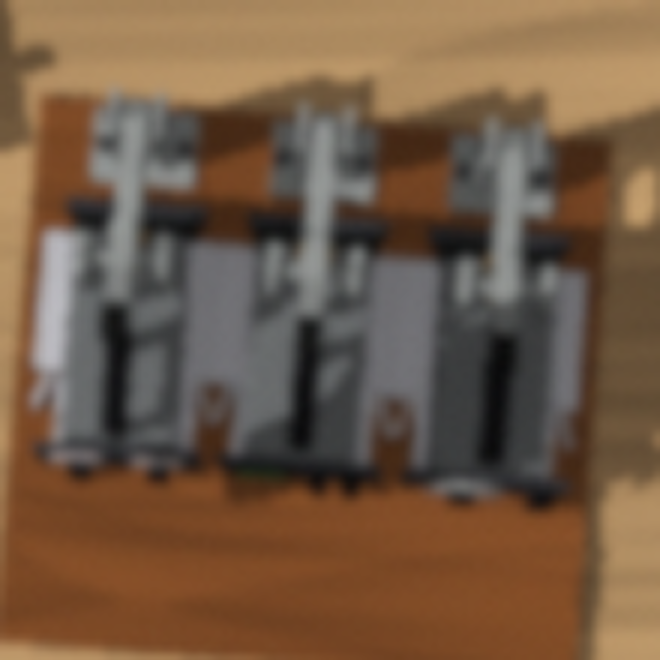

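All three lugs sit at x' ≈ 40 mm (expected 40), all hooks are down, the bystanders have not moved, and the arm is clear. Handing in.

Run:
```python
from mv import *
info(); print(env.hand_in())
```

```text
t 60.85 grasp [0.46   0.3295 0.2744] yaw 3.038 F [ 0.7 -0.8  0.3] open 0.1 q [ 0.02  0.25 -0.85  1.6   0.2   1.4   0.61]
the job is handed in; nothing more can be done
None
```

I handed the job in at about 61 s with all three units loaded: unit C in bay 0, unit B in bay 1 and unit A in bay 2. For each unit I swung up the hook, slid the unit rear first onto its end stop (14–22 N of resistance), then lowered the hook over the pin and pressed it.

**Seating:** Closed fingers pressing on each hook disc met a rigid stop at tip height about 0.139 m, which is where the disc top should be with the hook fully down. The cameras put every lug 38.5–42.4 mm behind the modelled home point, against an expected 40 mm.

**Left alone:** The can, tape roll and offcut have not measurably moved. I did not touch the blue look-alike, and the arm ended clear of everything.

**Not checked or off:**
- **Latches:** I could not see them in the pictures. That they are shut is inferred from the hooks being pressed fully down.
- **Whole-unit fit:** The model fit to the unit in bay 0 failed because the hook and neighbouring parts spoiled it, so I used the lug and handle edges instead.
- **Cameras:** The two views differed by up to about 5 mm in places. The grasps and the contacts with the stops settled the positions.
- **Force:** The press on hook 1 briefly reached 45 N at the fingertips.

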